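# Charge and pin shut the glaze mill jar

## Robot

A 6-joint arm with a two-finger parallel gripper is mounted at the origin on a cart in front of the work surface, level with it; the furniture and walls round the work are solid. World frame = base frame: x ahead of the robot, y to its left, z up, the work surface at z = 0. Lengths are in m, angles in rad, forces in N, time in s.
With the tool pointing down it reaches from about 0.325 to 0.75 m from the base axis. Payload 7.6 kg.
Tool frame: the origin (TCP) lies at the very end of the fingers, on their centre line; the grasp point (between the pads) lies 19 mm behind it (arm.grasp_offset is the distance from the TCP to the grasp point, in m); z points along the fingers, y is the line along which they close (so a half turn about z gives the same grasp; the last joint's range is limited). The gripper opens to 85 mm and grips with 20 to 120 N. Pads are 22 mm wide; open, the fingers measure 114 mm over their backs; the gripper's body (76 mm by 85 mm) begins 54 mm behind the grasp point. The pads swing forward as they close: fully open they stand 13 mm farther back than shut.
Start: joints at [-1.382, 0.052, 1.401, -0, 1.689, -0.07], TCP at [0.134, -0.508, 0.231] pointing down, gripper open.
Joint ranges: [-2.9, 2.9], [-0.91, 2.17], [0.12, 2.37], [-1.06, 4.2], [0.26, 2.73], [-2.93, 2.93]. Speed limits (rad/s): [2.57, 2.57, 3.01, 3.14, 3.14, 3.14].

## Interface

Orientations are given as a rotation vector (axis times angle).
In Python, from cell import state, cams, arm gives the robot as it stands.
- The arm moves only by the tool apply_moves, never from a script. Its argument "motion" is a list of rows, each a list of 7 numbers: the shift along the tool's x, y, z in m, then the turn, a rotation vector about the tool's x, y, z in degrees, then the opening, from 0 (shut) to 1 (fully open). In form: [[dx, dy, dz, wx, wy, wz, fingers], ...]. A call has 1 to 20 rows; each row is the pose to reach, as a shift and turn from the pose commanded when the call began, along the tool's axes at that moment; what a row does not reach only later rows make up. A row lasts 1/8 s, in which the tool goes at most 62.5 mm and 10.7 degrees, less where a joint would pass 70% of its speed; a pose out of reach is approached as far as the arm can. A call with a gripper value outside its range is refused whole. The fingers move at their own pace and stop on an object; the grip force is fixed at half the most. Time passes only in rows, so rows that repeat a pose let the fingers close. It gives the time, the measured TCP pose, the force, the opening and the grip force at its end, in the units of the state.
- state(): the state, without advancing time (a new reading comes with each control period).
- cams.camera(name): name is "scene" or "side" or "wrist"; returns a dict with "img" (420x560x3 uint8, red, green, blue), "z_map" (420x560 float32, m along the optical axis (not along the pixel's ray), 0 where there is no reading), "vertical_fov" (degrees; the focal length in pixels is half the picture's height over the tangent of half this angle, whatever the lens; pixels are square), "cx", "cy" (the principal point, pixels), "R" (3x3) and "t" (3): a world point X has camera coordinates R X + t. Camera axes: x right, y down, z forward; pixel columns grow to the right and rows downward; lengths in m; the calibration is good to about 2 mm. A picture is of the moment at which its call begins.
- arm.finish_job(): hands the job in; it is judged then, once.
The state is a dict: "clock": time; "joint_pos": joint angles; "qd": joint speeds; "effort": joint torques, N m; "ee_pos": TCP position; "ee_rot": TCP orientation; "ft_force": force on the tool from outside, world axes, zero at the start; "ft_torque": the same for the moment, N m; "width": finger opening in m; "gripper_force": force on a finger pad.
Only numpy, scipy, OpenCV 4.12 (cv2) and the standard library are available. Lean on these libraries where they do the work, as an engineer would, in place of code of your own. Each camera call takes 0.05 s, during which the arm holds its last target. There are 200 camera calls.

## Task

Get the mill jar ready for the rollers: put all the smooth pebbles into it, set the cover down on its rim so that it sits level with the two posts in its notches, then lock it by pushing a spring cotter's straight leg through the cross hole of each post, above the cover, until the bow snaps over the post. Leave the carved white stone, the drying bowl and the wooden rib where they are.

Things in the scene. Friction and masses are not known exactly. Their poses are not given: they have to be found in the camera images.
- mill_jar: white porcelain mill jar fixed in a steel frame: dark foot 124 mm across, jar 116 mm outer and 104 mm inner diameter, rim 112 mm above the table, inner floor at 16 mm. Upright steel posts, 20 mm thick, 148 mm high, at local y = +74 and -74 mm. Origin: on the table under the jar's centre; z up, local x roughly away from the robot
- jar_rim (a point): centre of the jar's mouth, at rim height (112 mm)
- post_a_hole (a point): middle of the cross hole in the post at the jar's +y side, on the post's axis, 131.5 mm above the table; a round 8 mm hole right through along the jar's x, mouths slightly countersunk, can be entered from either side
- post_b_hole (a point): the same in the post at the jar's -y side
- cover: loose cover, about 0.45 kg: white disc 117 mm across, 8 mm thick; rubber spigot below, 91 mm across, 5 mm deep, goes inside the rim; steel strap on top, 46 mm wide, reaching along local y to +-92 mm, its ends open notches 27 mm wide from y = 59 outwards, for the posts. Origin: centre of the disc's underside, 5 mm above the table when lying; strap top at z = +14
- cover_handle (a point): middle of the cover's wooden bar handle, 41.5 mm above the cover's origin; the bar is 14 mm wide (cover x), 74 mm long (cover y) and 13 mm high, with free space of 21 mm under it. The cover fits either way round
- cotter_1: spring cotter of 5 mm steel wire, 92 mm long, 49 g, lying flat. x runs along the straight leg to its round tip at x = +36 mm; origin on the leg's centre line, at the point that lies in the middle of the post when home. The sprung bow lies beside the leg at +y in the same plane: hollow for the post, in-bent throat at x = +11, flared end at (28, 16). Works either way up
- cotter_2: the same as cotter_1; either one goes in either post
- cotter_1_eye (a point): middle of cotter_1's black vinyl-dipped oblong eye, the place to hold it: in the cotter's frame at (-41, +5, 0) mm; eye 26 mm long (x), 26 mm wide (y), flat sides parallel to x, 7 mm thick, its middle 3.5 mm above the table when lying flat
- cotter_2_eye (a point): middle of cotter_2's black vinyl-dipped oblong eye, the place to hold it: in the cotter's frame at (-41, +5, 0) mm; eye 26 mm long (x), 26 mm wide (y), flat sides parallel to x, 7 mm thick, its middle 3.5 mm above the table when lying flat
- cotter_1_bow (a joint): opening of cotter_1's sprung bow, rad: 0 at rest. It touches the post when the origin is 24 mm short of the post's middle; its throat rides over (0.05 to 0.13 rad open, some 4 to 12 N of push) when 11 mm short, then snaps in and the joint falls back below 0.03
- cotter_2_bow (a joint): opening of cotter_2's sprung bow, rad: 0 at rest. It touches the post when the origin is 24 mm short of the post's middle; its throat rides over (0.05 to 0.13 rad open, some 4 to 12 N of push) when 11 mm short, then snaps in and the joint falls back below 0.03
- pebble_1: pale round river pebble, 44 x 50 x 25 mm high, to be loaded (None if it is not there today). Origin: centre of its underside; x is its short side, y its long side
- pebble_2: black flat oval river pebble, 42 x 63 x 14 mm high, to be loaded (None if it is not there today). Origin: centre of its underside; x is its short side, y its long side
- pebble_3: black flat oval river pebble, 34 x 65 x 16 mm high, to be loaded (None if it is not there today). Origin: centre of its underside; x is its short side, y its long side
- pebble_4: pale round river pebble, 44 x 50 x 25 mm high, to be loaded (None if it is not there today). Origin: centre of its underside; x is its short side, y its long side
- stone_white_carved: bystander: white stone with carved lines, 63 x 89 x 27 mm, lying on the clay board at the left; not a mill pebble
- pinch_bowl: bystander: raw clay bowl, 68 mm across, 36 mm high, drying on the banding wheel (a turntable 208 mm across, top 98 mm above the table, between the jar and the place of the cover; its bowl reaches up to 136 mm)
- rib_wood: bystander: flat wooden rib, 48 x 102 x 8 mm, on the table in front of the banding wheel. (Behind the wheel and the cover's place stands a wire shelf with a white board, top about 0.2 m above the table, front edge some 0.67 m ahead of the robot: carry the cover round in front of it)
Not all that is in view belongs to the job. Of the things that look like the mill_jar, the larger one is meant.

How it is judged:
On the way, in this order (a step that is already met when the one before it is completed fails the run):
1. all pebbles that are there lie inside the jar (horizontal distance between each of pebble_1, pebble_2, pebble_3, pebble_4 and mill_jar below 0.056 m and z of pebble_1 in the frame of mill_jar between 0.005 and 0.108 m and z of pebble_2 in the frame of mill_jar between 0.005 and 0.108 m and z of pebble_3 in the frame of mill_jar between 0.005 and 0.108 m and z of pebble_4 in the frame of mill_jar between 0.005 and 0.108 m), for 0.2 s.
2. the cover sits level on the rim, posts in its notches (all of step 1 and horizontal distance between cover and jar_rim below 0.008 m and z of cover in the frame of jar_rim between -0.0025 and 0.0025 m and angle between cover's own z axis and vertical below 0.04 rad and angle between the y axis of cover and the y axis of mill_jar, either way round below 0.1 rad), for 0.3 s.
3. a cotter is home in each post's cross hole, its bow snapped over ((((distance between cotter_1 and post_a_hole below 0.005 m and angle between the x axis of cotter_1 and the x axis of mill_jar, either way round below 0.3 rad and value of joint cotter_1_bow below 0.03 rad) and (distance between cotter_2 and post_b_hole below 0.005 m and angle between the x axis of cotter_2 and the x axis of mill_jar, either way round below 0.3 rad and value of joint cotter_2_bow below 0.03 rad)) or ((distance between cotter_2 and post_a_hole below 0.005 m and angle between the x axis of cotter_2 and the x axis of mill_jar, either way round below 0.3 rad and value of joint cotter_2_bow below 0.03 rad) and (distance between cotter_1 and post_b_hole below 0.005 m and angle between the x axis of cotter_1 and the x axis of mill_jar, either way round below 0.3 rad and value of joint cotter_1_bow below 0.03 rad))) and horizontal distance between cover and jar_rim below 0.008 m and z of cover in the frame of jar_rim between -0.0025 and 0.0025 m and angle between cover's own z axis and vertical below 0.04 rad and angle between the y axis of cover and the y axis of mill_jar, either way round below 0.1 rad), for 0.3 s.
At the end, for the whole second after the job is handed in: Pebbles present are in the jar; cover on the rim (8 mm of centre, 2.5 mm of seated height, tilt < 0.04 rad, turned < 0.1 rad); a cotter in each post: origin within 5 mm of the hole's middle, leg within 0.3 rad of the hole, bow at rest (< 0.03 rad); all still (all of step 1 and all of step 3 and linear speed of each of cover, cotter_1, cotter_2, pebble_1, pebble_2, pebble_3, pebble_4 below 0.02 m/s); the robot touches nothing.
It fails at once if a bystander (carved stone, drying bowl or wooden rib) is moved more than 25 mm (distance of any of stone_white_carved, pinch_bowl, rib_wood from where it was at the start of the episode above 0.025 m).
Of pebble_1, pebble_2, pebble_3, pebble_4 only 2 to 4 are there at a start; the rules pass over those that are not, and their reading is None.
At some moment in a run one of cover, cotter_1, cotter_2 may be knocked a few centimetres aside while the robot is not near it.
It also fails if it takes over 210 s, if anything falls off the work surface, if the arm or the gripper's body presses on something with over 40 N, if the wrist force passes 120 N, or if a joint passes its speed limit or range.

## Working session

There is one attempt and no reset: what is moved stays moved. The work goes in short steps, Python scripts to look and compute and a tool call to move; the robot and the scene stay as the last step left them, time stands still between calls to the robot, and variables do not carry over. Pictures are saved under pics/ and viewed, at most 14 in all, crops included, and the job is handed in when it is done.

Besides the shell and the picture viewer there is one more tool, called after "Request:" in YAML: its name, and indented under it one key for each argument. apply_moves: Moves the arm, as the interface text tells. Its arguments: {"type":"object","properties":{"motion":{"type":"array","items":{"type":"array","items":{"type":"number"}}}},"required":["motion"]}

```bash
mkdir -p pics
cat > h.py <<'E'
import numpy as np,cv2
from cell import state,cams,arm
from scipy.spatial.transform import Rotation as Ro
def get(n):
    c=cams.camera(n); c['f']=c['img'].shape[0]/2/np.tan(np.radians(c['vertical_fov'])/2)
    c['R']=np.array(c['R']);c['t']=np.array(c['t']);return c
def cloud(c):
    z=c['z_map'];v,u=np.mgrid[:z.shape[0],:z.shape[1]]
    P=np.stack([(u-c['cx'])/c['f']*z,(v-c['cy'])/c['f']*z,z],-1)
    W=(P-c['t'])@c['R'];W[z==0]=np.nan;return W
def ray(c,u,v,h):
    d=c['R'].T@np.array([(u-c['cx'])/c['f'],(v-c['cy'])/c['f'],1]);o=-c['R'].T@c['t']
    return o+d*(h-o[2])/d[2]
def proj(c,X):
    p=c['R']@np.array(X)+c['t'];return p[:2]/p[2]*c['f']+[c['cx'],c['cy']]
def save(n,im,s=1):
    cv2.imwrite('pics/'+n+'.png',cv2.resize(im[...,::-1],None,fx=s,fy=s,interpolation=cv2.INTER_CUBIC))
E
python3 - <<'E'
from h import *
for n in ['scene','side','wrist']:
    c=get(n);save(n+'0',c['img'],1.4);np.savez('pics/'+n+'0.npz',**c)
    print(n,c['vertical_fov'],-c['R'].T@c['t'],c['R'][2])
print(state())
E
```

```text
scene 51.894617109347905 [-0.07668205  0.70743467  1.05181037] [ 0.47786574 -0.51177783 -0.71395223]
side 42.99689460839878 [0.51714691 1.54789156 0.85534531] [ 0.01274635 -0.90040978 -0.43485603]
wrist 61.59040657879252 [ 0.21073318 -0.48783037  0.37298064] [-0.29713905 -0.0773523  -0.95169586]
{'clock': 0.15, 'joint_pos': array([-1.38225134e+00,  5.26997653e-02,  1.40148506e+00, -2.79529828e-05,
        1.68860164e+00, -7.02855234e-02]), 'qd': array([ 0.00131753, -0.00104551, -0.00460312,  0.00155662,  0.00028282,
        0.00111715]), 'effort': array([ 8.41165347e-04, -3.81951356e+01, -3.60423303e+01, -1.30256348e-05,
        4.61963573e-03, -1.15548403e-05]), 'ee_pos': array([ 0.13435338, -0.50728386,  0.23066513]), 'ee_rot': array([-3.11414169e+00, -4.05277391e-01,  1.54290761e-04]), 'ft_force': array([ 0.20367244, -0.33156494, -0.18551382]), 'ft_torque': array([ 0.00237961, -0.03867634, -0.02330598]), 'gripper_force': 0.0, 'width': 0.08526038967999446}
```

View pics/scene0.png

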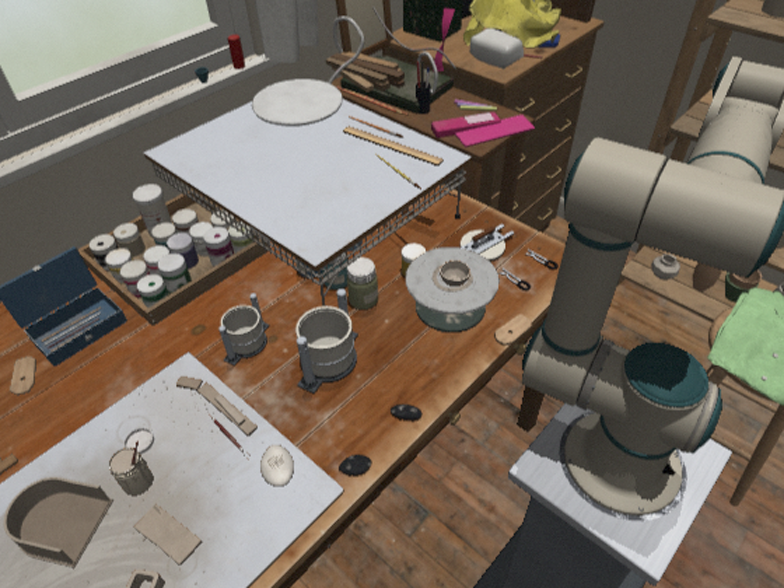

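View pics/side0.png

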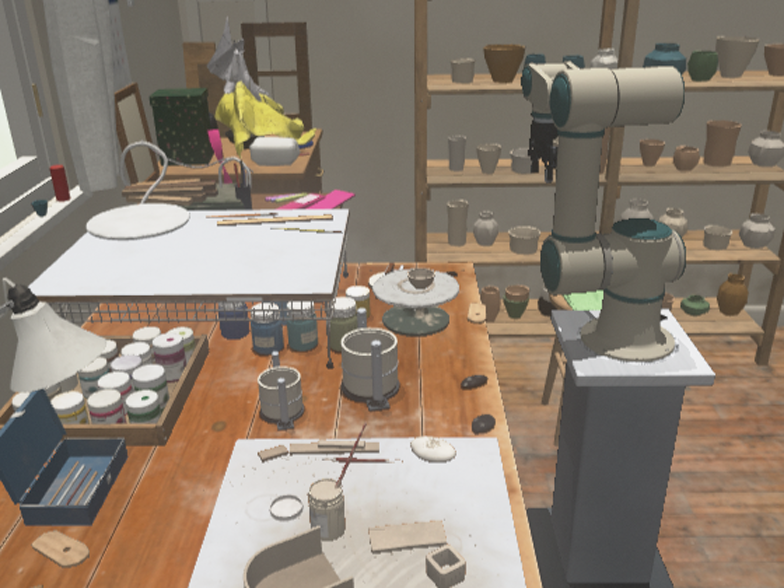

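The scene view shows the two candidate jars: large at about (327,345) and small at (243,330). The large one is meant. The black pebbles are at (405,411) and (355,464), with the carved stone at (277,465). The cover is at (484,243), the cotters at (515,280) and (541,260), the bowl and wheel at (452,275), and the rib at (513,328). I see no pale pebbles yet, so I'm measuring and enlarging next.

Run:
```python
from h import *
c=dict(np.load('pics/scene0.npz'));W=cloud(c);im=c['img']
a=im[110:350,140:420];save('crop1',a,2.8)
g=im.max(-1)
X,Y,Z=W[...,0],W[...,1],W[...,2]
# all dark blobs on the table near robot
for nm,m in [('dark',(g<60)&(Z>0.001)&(Z<0.035)&(X>.2)&(X<.75)&(abs(Y)<.6)),('tall',(Z>0.10)&(Z<0.118)&(X>.2)&(X<.8)&(abs(Y)<.6)),('posttop',(Z>0.138)&(Z<0.155)&(X>.2)&(X<.8)&(abs(Y)<.6)),('low',(Z>0.008)&(Z<0.06)&(X>.2)&(X<.66)&(abs(Y)<.6))]:
    n,l,s,ce=cv2.connectedComponentsWithStats(m.astype(np.uint8))
    for i in range(1,n):
        if s[i,4]>12:
            q=W[l==i];k=np.cov(q[:,:2].T);w,v=np.linalg.eigh(k)
            print(nm,ce[i].round(),s[i,4],q.mean(0).round(3),'min',q.min(0).round(3),'max',q.max(0).round(3),'ax',np.degrees(np.arctan2(v[1,1],v[0,1])).round())
```

```text
dark [339. 129.] 33 [ 0.743 -0.527  0.017] min [ 0.738 -0.547  0.002] max [ 0.75  -0.513  0.034] ax 82.0
dark [326. 153.] 16 [ 0.688 -0.372  0.016] min [ 0.683 -0.381  0.007] max [ 0.695 -0.364  0.029] ax 81.0
dark [393. 189.] 28 [ 0.393 -0.377  0.006] min [ 0.378 -0.392  0.001] max [ 0.407 -0.365  0.012] ax -159.0
dark [243. 203.] 42 [0.735 0.032 0.016] min [0.724 0.014 0.006] max [0.748 0.047 0.035] ax 59.0
dark [374. 204.] 29 [ 0.403 -0.269  0.007] min [ 0.387 -0.284  0.003] max [ 0.418 -0.257  0.012] ax 177.0
dark [257. 217.] 94 [0.652 0.044 0.018] min [0.628 0.006 0.001] max [0.689 0.058 0.035] ax -143.0
dark [302. 228.] 14 [ 0.513 -0.019  0.01 ] min [ 0.492 -0.025  0.004] max [ 0.535 -0.014  0.015] ax 166.0
dark [340. 230.] 14 [ 0.415 -0.094  0.01 ] min [ 0.413 -0.118  0.007] max [ 0.418 -0.075  0.013] ax 89.0
dark [320. 235.] 32 [ 0.45  -0.034  0.009] min [ 0.42  -0.068  0.004] max [ 0.485 -0.015  0.017] ax -140.0
dark [179. 252.] 62 [0.738 0.304 0.007] min [0.728 0.258 0.001] max [0.749 0.349 0.02 ] ax 81.0
dark [231. 271.] 166 [0.561 0.25  0.01 ] min [0.535 0.176 0.003] max 
[... 1954 characters left out ...]
x 63.0
low [321. 228.] 526 [ 0.466 -0.057  0.015] min [ 0.411 -0.143  0.008] max [ 0.56  -0.013  0.025] ax -143.0
low [366. 235.] 169 [ 0.34 -0.13  0.01] min [ 0.317 -0.18   0.008] max [ 0.365 -0.084  0.014] ax 86.0
low [232. 240.] 348 [0.632 0.175 0.033] min [0.587 0.149 0.012] max [0.652 0.218 0.06 ] ax 51.0
low [234. 265.] 451 [0.558 0.24  0.031] min [0.535 0.151 0.008] max [0.597 0.294 0.06 ] ax 69.0
low [178. 345.] 7901 [0.494 0.503 0.013] min [0.349 0.396 0.008] max [0.66  0.6   0.041] ax -180.0
low [290. 294.] 184 [0.375 0.197 0.014] min [0.348 0.174 0.008] max [0.405 0.217 0.019] ax -150.0
low [254. 332.] 245 [0.37  0.348 0.012] min [0.347 0.32  0.008] max [0.394 0.371 0.019] ax 53.0
```

View pics/crop1.png

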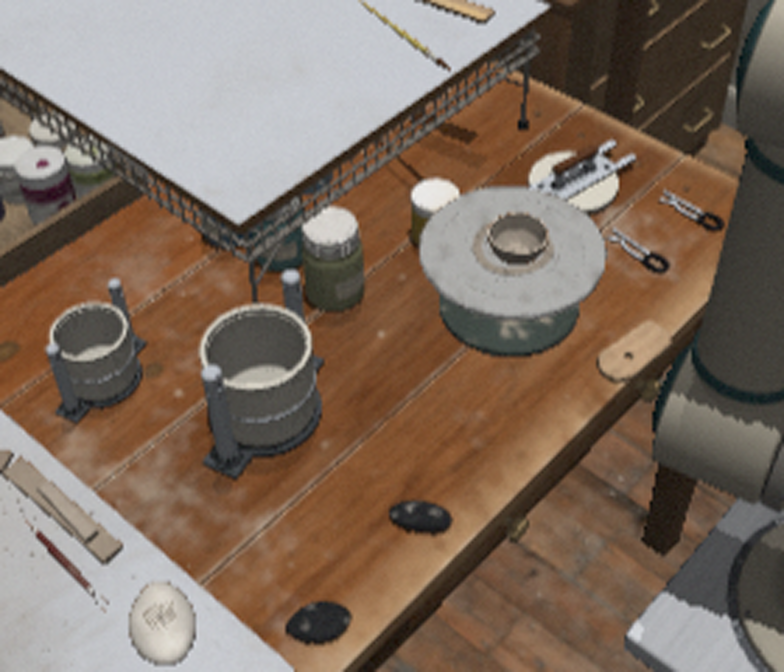

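The big jar is confirmed: its posts are at (0.612,0.133) and (0.577,0.276), 147 mm apart, so the centre is (0.5945,0.2045) with yaw about 13.8°. Only two pebbles, both black, are visible, at (0.375,0.197) and (0.370,0.347). No pale ones show so far.

```bash
cat >> h.py <<'E'
def down(y): # rotation, tool down, tool y at world angle y deg
    a=np.radians(y);ty=np.array([np.cos(a),np.sin(a),0]);tz=np.array([0,0,-1.]);return np.stack([np.cross(ty,tz),ty,tz],1)
def plan(*ts):
    s=state();R0=Ro.from_rotvec(s['ee_rot']).as_matrix();p=s['ee_pos']
    print('t',round(s['clock'],1),'p',p.round(4),'q',np.degrees(s['joint_pos']).round(0),'w',round(s['width'],4))
    for x,y,z,a in ts:
        d=R0.T@(np.array([x,y,z])-p);w=np.degrees(Ro.from_matrix(R0.T@down(a)).as_rotvec())
        print((x,y,z,a),'->',d.round(4),w.round(1),'rows',np.ceil(max(np.linalg.norm(d)/.0625,np.linalg.norm(w)/10.7)))
E
python3 - <<'E'
from h import *
plan((.40,-.2,.3,-75),(.36,.19,.25,-60))
E
```

```text
t 0.1 p [ 0.1344 -0.5073  0.2307] q [-79.   3.  80.  -0.  97.  -4.] w 0.0853
(0.4, -0.2, 0.3, -75) -> [ 0.3355 -0.2291 -0.069 ] [-0.1 -0.  -0.2] rows 7.0
(0.36, 0.19, 0.25, -60) -> [ 0.3966 -0.6163 -0.0186] [ -0.1  -0.  -15.2] rows 12.0
```

Request:
apply_moves:
  motion:
    - [0.336,-0.229,-0.069,0,0,0,0.7]
    - [0.336,-0.229,-0.069,0,0,0,0.7]
    - [0.336,-0.229,-0.069,0,0,0,0.7]
    - [0.336,-0.229,-0.069,0,0,0,0.7]
    - [0.336,-0.229,-0.069,0,0,0,0.7]
    - [0.336,-0.229,-0.069,0,0,0,0.7]
    - [0.336,-0.229,-0.069,0,0,0,0.7]
    - [0.397,-0.616,-0.019,0,0,-15,0.7]
    - [0.397,-0.616,-0.019,0,0,-15,0.7]
    - [0.397,-0.616,-0.019,0,0,-15,0.7]
    - [0.397,-0.616,-0.019,0,0,-15,0.7]
    - [0.397,-0.616,-0.019,0,0,-15,0.7]
    - [0.397,-0.616,-0.019,0,0,-15,0.7]
    - [0.397,-0.616,-0.019,0,0,-15,0.7]
    - [0.397,-0.616,-0.019,0,0,-15,0.7]
    - [0.397,-0.616,-0.019,0,0,-15,0.7]
    - [0.397,-0.616,-0.019,0,0,-15,0.7]

```text
clock: 2.28
ee_pos: [0.3609, 0.1886, 0.2505]
ee_rot: [3.036, 0.806, 0.001]
ft_force: [0.1, 0.2, 0.1]
width: 0.0597
gripper_force: 0.0
```

```bash
cat >> h.py <<'E'
def pebs(c,lo=0.004,hi=0.022):
    W=cloud(c);g=c['img'].max(-1)
    m=((g<75)&(W[...,2]>lo)&(W[...,2]<hi)).astype(np.uint8)
    n,l,s,ce=cv2.connectedComponentsWithStats(cv2.morphologyEx(m,cv2.MORPH_OPEN,np.ones((3,3))))
    for i in range(1,n):
        if s[i,4]>300:
            uv=np.argwhere(l==i)[:,::-1]
            P=np.array([ray(c,u,v,.008) for u,v in uv])[:,:2]
            (x,y),(w,h),a=cv2.minAreaRect((P*1000).astype(np.float32))
            if w>h: a+=90
            print('blob',ce[i].round(),s[i,4],'c',P.mean(0).round(4),'rect',round(x),round(y),'size',round(w),round(h),'short axis deg',round(a), 'z95',np.nanpercentile(W[l==i][:,2],95).round(4))
E
python3 - <<'E'
from h import *
c=get('wrist');save('w1',c['img']);pebs(c);plan((.375,.197,.1,-60))
E
```

```text
blob [147.  89.] 1533 c [0.3712 0.3445] rect 373 344 size 53 44 short axis deg 115 z95 0.0148
blob [277. 157.] 1242 c [0.3764 0.1931] rect 377 193 size 61 33 short axis deg 120 z95 0.0165
blob [489. 177.] 306 c [ 0.4738 -0.0234] rect 472 -25 size 83 14 short axis deg 107 z95 0.0109
t 2.3 p [0.3608 0.1887 0.2505] q [ 22. -17.  96.  -0. 101.  83.] w 0.0604
(0.375, 0.197, 0.1, -60) -> [ 0.0164 -0.0002  0.1505] [ 0.  -0.  -0.3] rows 3.0
```

View pics/w1.png

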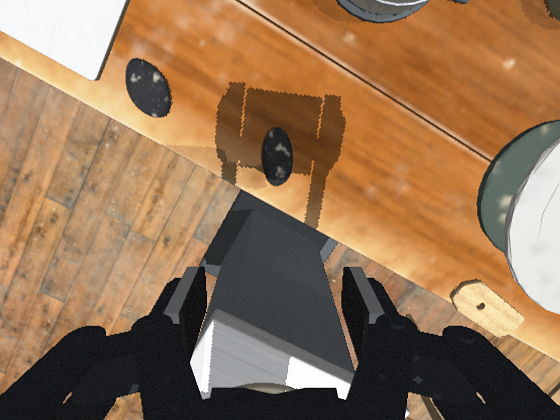

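The wrist view shows black pebble A at (277,157) and B at (148,88). A comes out at (0.377,0.194) with its short axis at 120°, and it is 33x61 mm, which fits the 34 mm one. I'll grasp A first.

Run:
```python
from h import *
plan((.377,.194,.05,-60),(.377,.194,.003,-60))
```

```text
t 2.3 p [0.3608 0.1887 0.2505] q [ 22. -17.  96.  -0. 101.  83.] w 0.0604
(0.377, 0.194, 0.05, -60) -> [0.0166 0.0033 0.2005] [ 0.  -0.  -0.3] rows 4.0
(0.377, 0.194, 0.003, -60) -> [0.0166 0.0033 0.2475] [ 0.  -0.  -0.3] rows 4.0
```

Request:
apply_moves:
  motion:
    - [0.017,0.003,0.1,0,0,0,0.7]
    - [0.017,0.003,0.2,0,0,0,0.7]
    - [0.017,0.003,0.2,0,0,0,0.7]
    - [0.017,0.003,0.2,0,0,0,0.7]
    - [0.017,0.003,0.235,0,0,0,0.7]
    - [0.017,0.003,0.247,0,0,0,0.7]
    - [0.017,0.003,0.247,0,0,0,0.7]
    - [0.017,0.003,0.247,0,0,0,0]
    - [0.017,0.003,0.247,0,0,0,0]
    - [0.017,0.003,0.247,0,0,0,0]
    - [0.017,0.003,0.247,0,0,0,0]
    - [0.017,0.003,0.247,0,0,0,0]
    - [0.017,0.003,0.247,0,0,0,0]
    - [0.017,0.003,0.22,0,0,0,0]
    - [0.017,0.003,0.16,0,0,0,0]
    - [0.017,0.003,0.1,0,0,0,0]
    - [0.017,0.003,0.05,0,0,0,0]
    - [0.017,0.003,0.03,0,0,0,0]
    - [0.017,0.003,0.03,0,0,0,0]

```text
clock: 4.7
ee_pos: [0.3774, 0.1957, 0.2224]
ee_rot: [-3.035, -0.809, -0.007]
ft_force: [0.5, -0.7, -1.4]
width: 0.0301
gripper_force: 59.9
```

Run:
```python
from h import *
plan((.594,.204,.23,14),(.594,.204,.09,14),(.594,.204,.23,-60),(.594,.204,.09,-60))
```

```text
t 4.7 p [0.3774 0.1957 0.2224] q [ 22. -14.  97.  -0.  97.  83.] w 0.0301
(0.594, 0.204, 0.23, 14) -> [ 0.1921  0.1006 -0.0066] [  0.2  -0.2 -74.2] rows 7.0
(0.594, 0.204, 0.09, 14) -> [0.1914 0.1005 0.1334] [  0.2  -0.2 -74.2] rows 7.0
(0.594, 0.204, 0.23, -60) -> [ 0.1921  0.1006 -0.0066] [ 0.  -0.3 -0.2] rows 4.0
(0.594, 0.204, 0.09, -60) -> [0.1914 0.1005 0.1334] [ 0.  -0.3 -0.2] rows 5.0
```

Request:
apply_moves:
  motion:
    - [0.19,0.1,-0.007,0,0,-74,0]
    - [0.19,0.1,-0.007,0,0,-74,0]
    - [0.19,0.1,-0.007,0,0,-74,0]
    - [0.19,0.1,-0.007,0,0,-74,0]
    - [0.19,0.1,-0.007,0,0,-74,0]
    - [0.19,0.1,-0.007,0,0,-74,0]
    - [0.192,0.1,-0.007,0,0,-74,0]
    - [0.192,0.1,-0.007,0,0,-74,0]
    - [0.192,0.1,0.05,0,0,-74,0]
    - [0.192,0.1,0.1,0,0,-74,0]
    - [0.192,0.1,0.133,0,0,-74,0]
    - [0.192,0.1,0.133,0,0,-74,0]
    - [0.192,0.1,0.133,0,0,-74,0.6]
    - [0.192,0.1,0.133,0,0,-74,0.6]
    - [0.192,0.1,0.133,0,0,-74,0.6]
    - [0.192,0.1,0.1,0,0,-74,0.6]
    - [0.192,0.1,0.04,0,0,-74,0.6]
    - [0.192,0.1,-0.02,0,0,-74,0.6]
    - [0.192,0.1,-0.04,0,0,-74,0.6]
    - [0.192,0.1,-0.04,0,0,-74,0.6]

```text
clock: 7.2
ee_pos: [0.5937, 0.2043, 0.2631]
ee_rot: [1.936, 2.47, 0.006]
ft_force: [0.7, -0.8, -0.4]
width: 0.0514
gripper_force: 0.0
```

Run:
```python
from h import *
plan((.37,.344,.22,-40))
```

```text
t 7.2 p [0.5937 0.2043 0.2631] q [ 16.  20.  58.  -0. 102.   2.] w 0.0514
(0.37, 0.344, 0.22, -40) -> [ 0.189  -0.1841  0.0421] [ 0.3 -0.1 53.8] rows 6.0
```

Request:
apply_moves:
  motion:
    - [0.189,-0.184,0.02,0,0,54,0.8]
    - [0.189,-0.184,0.02,0,0,54,0.8]
    - [0.189,-0.184,0.02,0,0,54,0.8]
    - [0.189,-0.184,0.02,0,0,54,0.8]
    - [0.189,-0.184,0.02,0,0,54,0.8]
    - [0.189,-0.184,0.02,0,0,54,0.8]
    - [0.189,-0.184,0.02,0,0,54,0.8]
    - [0.189,-0.184,0.02,0,0,54,0.8]

```text
clock: 8.2
ee_pos: [0.37, 0.3431, 0.2398]
ee_rot: [2.849, 1.324, -0.001]
ft_force: [0.5, -1.2, 0.0]
width: 0.0684
gripper_force: 0.0
```

Run:
```python
from h import *
c=get('wrist');save('w2',c['img']);pebs(c);plan((.373,.344,.05,-40),(.373,.344,.003,-40))
```

```text
blob [273. 169.] 1544 c [0.372  0.3457] rect 372 344 size 47 51 short axis deg 5 z95 0.0146
blob [531. 330.] 313 c [ 0.4877 -0.0198] rect 490 -20 size 71 15 short axis deg 96 z95 0.0107
t 8.2 p [0.3699 0.3431 0.2399] q [39. -0. 83. -0. 98. 79.] w 0.0683
(0.373, 0.344, 0.05, -40) -> [0.0027 0.0018 0.1899] [ 0.   0.  -0.2] rows 4.0
(0.373, 0.344, 0.003, -40) -> [0.0028 0.0018 0.2369] [ 0.   0.  -0.2] rows 4.0
```

View pics/w2.png

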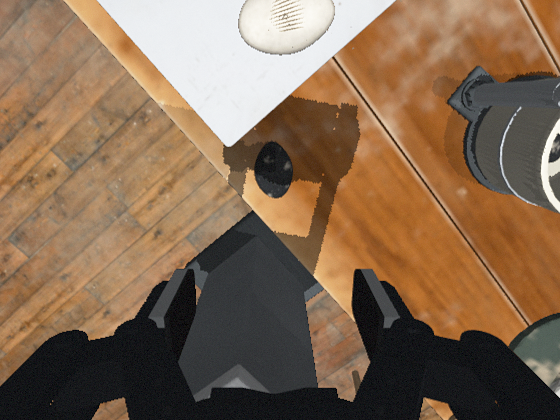

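Pebble B is at (273,169), lined up with the fingers, and the board corner at (230,146) just clears the left finger. I'll narrow the opening slightly and grasp.

Request:
apply_moves:
  motion:
    - [0.003,0.002,0.06,0,0,0,0.68]
    - [0.003,0.002,0.12,0,0,0,0.68]
    - [0.003,0.002,0.18,0,0,0,0.68]
    - [0.003,0.002,0.2,0,0,0,0.68]
    - [0.003,0.002,0.225,0,0,0,0.68]
    - [0.003,0.002,0.237,0,0,0,0.68]
    - [0.003,0.002,0.237,0,0,0,0.68]
    - [0.003,0.002,0.237,0,0,0,0]
    - [0.003,0.002,0.237,0,0,0,0]
    - [0.003,0.002,0.237,0,0,0,0]
    - [0.003,0.002,0.237,0,0,0,0]
    - [0.003,0.002,0.237,0,0,0,0]
    - [0.003,0.002,0.237,0,0,0,0]
    - [0.003,0.002,0.21,0,0,0,0]
    - [0.003,0.002,0.15,0,0,0,0]
    - [0.003,0.002,0.09,0,0,0,0]
    - [0.003,0.002,0.03,0,0,0,0]
    - [0.003,0.002,0,0,0,0,0]
    - [0.003,0.002,0,0,0,0,0]

```text
clock: 10.62
ee_pos: [0.3735, 0.3454, 0.2437]
ee_rot: [-2.848, -1.323, -0.01]
ft_force: [0.6, 0.2, -1.1]
width: 0.0365
gripper_force: 60.3
```

Run:
```python
from h import *
plan((.594,.204,.24,14),(.594,.204,.09,14))
```

```text
t 10.6 p [0.3735 0.3454 0.2437] q [39. -0. 82. -0. 98. 79.] w 0.0365
(0.594, 0.204, 0.24, 14) -> [0.0341 0.2597 0.0043] [  0.3  -0.3 -54.2] rows 6.0
(0.594, 0.204, 0.09, 14) -> [0.0332 0.2595 0.1543] [  0.3  -0.3 -54.2] rows 6.0
```

Request:
apply_moves:
  motion:
    - [0.034,0.26,0,0,0,-54,0]
    - [0.034,0.26,0,0,0,-54,0]
    - [0.034,0.26,0,0,0,-54,0]
    - [0.034,0.26,0,0,0,-54,0]
    - [0.034,0.26,0,0,0,-54,0]
    - [0.034,0.26,0,0,0,-54,0]
    - [0.034,0.26,0,0,0,-54,0]
    - [0.034,0.26,0.06,0,0,-54,0]
    - [0.034,0.26,0.12,0,0,-54,0]
    - [0.034,0.26,0.154,0,0,-54,0]
    - [0.034,0.26,0.154,0,0,-54,0]
    - [0.034,0.26,0.154,0,0,-54,0.65]
    - [0.034,0.26,0.154,0,0,-54,0.65]
    - [0.034,0.26,0.154,0,0,-54,0.65]
    - [0.034,0.26,0.1,0,0,-54,0.65]
    - [0.034,0.26,0.04,0,0,-54,0.65]
    - [0.034,0.26,-0.02,0,0,-54,0.65]
    - [0.034,0.26,-0.06,0,0,-54,0.65]
    - [0.034,0.26,-0.06,0,0,-54,0.65]

```text
clock: 13.0
ee_pos: [0.5942, 0.2032, 0.3059]
ee_rot: [1.935, 2.468, 0.012]
ft_force: [-0.1, -0.5, 0.6]
width: 0.0554
gripper_force: 0.0
```

Run:
```python
from h import *
c=get('wrist');np.savez('pics/jar.npz',**c);save('w3',c['img']);W=cloud(c)
Z=W[...,2]
m=((Z>.138)&(Z<.156)).astype(np.uint8)
n,l,s,ce=cv2.connectedComponentsWithStats(m)
for i in range(1,n):
    if s[i,4]>30: 
        q=W[l==i];print('post',ce[i].round(),s[i,4],q.mean(0).round(4),np.nanmin(q,0).round(3),np.nanmax(q,0).round(3))
d=np.hypot(W[...,0]-.594,W[...,1]-.204)
m=(abs(Z-.112)<.004)&(d<.075)
q=W[m];A=np.c_[2*q[:,:2],np.ones(len(q))];x=np.linalg.lstsq(A,(q[:,:2]**2).sum(1),rcond=None)[0];print('rim',m.sum(),x[:2],np.sqrt(x[2]+x[0]**2+x[1]**2),q[:,2].mean())
# jar interior dark
q=W[(d<.05)&(c['img'].max(-1)<75)&(Z<.1)];print('inside',len(q),q.mean(0),q.min(0),q.max(0))
plan((.5,-.3,.3,0))
```

```text
post [273. 106.] 467 [0.5786 0.2722 0.1475] [0.569 0.262 0.139] [0.588 0.282 0.15 ]
post [273. 266.] 365 [0.6135 0.1304 0.1465] [0.604 0.119 0.138] [0.624 0.139 0.15 ]
post [392. 291.] 167 [0.7309 0.1329 0.1495] [0.718 0.129 0.138] [0.742 0.137 0.155]
post [427. 299.] 238 [0.7669 0.1326 0.15  ] [0.746 0.129 0.138] [0.785 0.137 0.156]
post [320. 343.] 440 [0.6794 0.0604 0.1516] [0.677 0.002 0.147] [0.684 0.118 0.154]
post [457. 305.] 113 [0.7982 0.1328 0.1499] [0.787 0.128 0.139] [0.804 0.136 0.155]
post [476. 310.] 121 [0.819  0.1328 0.1497] [0.809 0.129 0.138] [0.827 0.137 0.156]
post [514. 317.] 288 [0.8596 0.1335 0.149 ] [0.83  0.129 0.138] [0.887 0.137 0.156]
post [552. 325.] 100 [0.902  0.1335 0.149 ] [0.893 0.13  0.138] [0.908 0.136 0.156]
rim 2250 [0.59638289 0.20003476] 0.05530902563521989 0.11147750691708201
inside 1356 [0.59500995 0.20448381 0.0437238 ] [0.57398046 0.17354919 0.01478292] [0.6162702  0.23250611 0.04909161]
t 13.1 p [0.5937 0.2031 0.3026] q [ 16.  20.  53.  -0. 107.   2.] w 0.0556
(0.5, -0.3, 0.3, 0) -> [-0.4661 -0.2111  0.0016] [ 0.2 -0.  13.8] rows 9.0
```

View pics/w3.png

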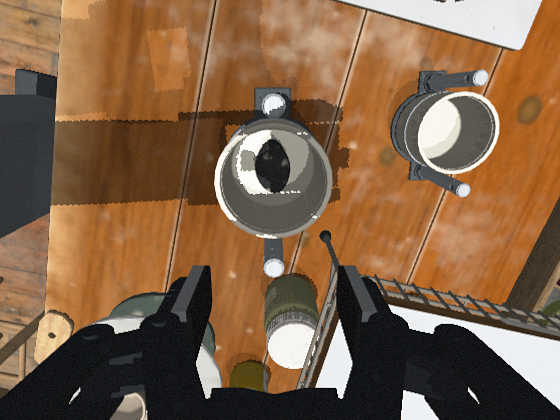

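Both pebbles are in the jar at (270,165), with the stack top at 0.049. The jar is at about (0.596,0.2015) with yaw 13.8°. The cover is next.

Request:
apply_moves:
  motion:
    - [-0.466,-0.18,-0.05,0,0,14,0.65]
    - [-0.466,-0.18,-0.05,0,0,14,0.65]
    - [-0.466,-0.18,-0.05,0,0,14,0.65]
    - [-0.466,-0.18,-0.05,0,0,14,0.65]
    - [-0.466,-0.18,-0.05,0,0,14,0.65]
    - [-0.466,-0.18,-0.05,0,0,14,0.65]
    - [-0.466,-0.18,-0.05,0,0,14,0.65]
    - [-0.466,-0.18,-0.05,0,0,14,0.65]
    - [-0.466,-0.18,-0.05,0,0,14,0.65]
    - [-0.466,-0.18,-0.05,0,0,14,0.65]
    - [-0.466,-0.18,-0.05,0,0,14,0.65]

```text
clock: 14.42
ee_pos: [0.5302, -0.2912, 0.3499]
ee_rot: [-2.222, -2.219, 0.0]
ft_force: [-0.4, 0.2, -0.7]
width: 0.0557
gripper_force: 0.0
```

Run:
```python
from h import *
c=get('wrist');np.savez('pics/cov.npz',**c);save('w4',c['img']);W=cloud(c);im=c['img'];X,Y,Z=W[...,0],W[...,1],W[...,2]
for nm,m in [('handle',(Z>.042)&(Z<.058)),('strap',(Z>.0155)&(Z<.024)),('disc',(Z>.0095)&(Z<.0155)),('eye',(Z<.012)&(im.max(-1)<50)&(X<.48)),('tall',(Z>.006)&(Z<.03)&(X<.46))]:
    m=m&(X>.3)&(X<.66)&(Y<-.18)
    n,l,s,ce=cv2.connectedComponentsWithStats(cv2.morphologyEx(m.astype(np.uint8),cv2.MORPH_OPEN,np.ones((2,2))))
    for i in range(1,n):
        if s[i,4]>60:
            q=W[l==i];(x,y),(w,h),a=cv2.minAreaRect((q[:,:2]*1000).astype(np.float32))
            if w<h:a+=90
            print(nm,ce[i].round(),s[i,4],q.mean(0).round(4),'rect',round(x,1),round(y,1),round(w),round(h),'long',round(a,1))
plan((.5,-.3,.3,0))
```

```text
handle [300. 186.] 611 [nan nan nan] rect 566.4 -329.9 84 18 long 80.7
strap [299. 176.] 2860 [nan nan nan] rect 564.5 -328.9 192 49 long 79.1
disc [272. 175.] 1400 [nan nan nan] rect 525.7 -318.7 108 33 long 79.9
disc [326. 184.] 1291 [nan nan nan] rect 606.7 -333.5 107 37 long 80.1
eye [180. 218.] 130 [ 0.394  -0.3817  0.0055] rect 394.4 -380.3 22 30 long 169.3
tall [126.  73.] 129 [nan nan nan] rect 339.8 -185.0 31 5 long 2.3
t 14.5 p [ 0.5302 -0.2912  0.3501] q [-32.  17.  51.   0. 112. -32.] w 0.0559
(0.5, -0.3, 0.3, 0) -> [-0.0089 -0.0302  0.0501] [-0.  -0.  -0.1] rows 1.0
```

View pics/w4.png

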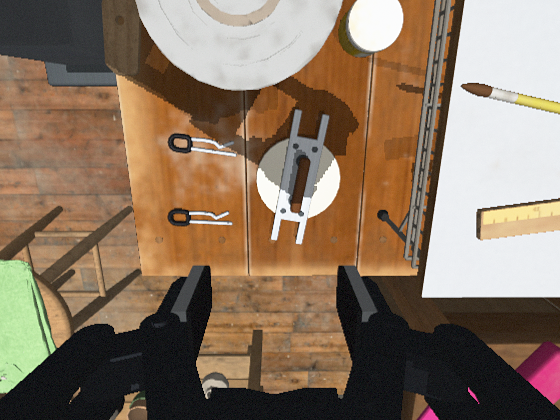

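No pale pebbles here either, so only two are present today. The cover's handle is at (300,186), which is (0.566,-0.329) with its long axis at 80°. The cotters are at (200,145) and (200,217). I'll grasp the handle with yaw -10°.

Run:
```python
from h import *
plan((.566,-.329,.12,-10),(.566,-.329,.028,-10))
```

```text
t 14.5 p [ 0.5302 -0.2912  0.3501] q [-32.  17.  51.   0. 112. -32.] w 0.0559
(0.566, -0.329, 0.12, -10) -> [-0.0378  0.0359  0.2301] [-0.  -0.   9.9] rows 4.0
(0.566, -0.329, 0.028, -10) -> [-0.0379  0.0359  0.3221] [-0.  -0.   9.9] rows 6.0
```

Request:
apply_moves:
  motion:
    - [-0.038,0.036,0.06,0,0,10,0.65]
    - [-0.038,0.036,0.12,0,0,10,0.65]
    - [-0.038,0.036,0.18,0,0,10,0.65]
    - [-0.038,0.036,0.23,0,0,10,0.65]
    - [-0.038,0.036,0.27,0,0,10,0.65]
    - [-0.038,0.036,0.3,0,0,10,0.65]
    - [-0.038,0.036,0.322,0,0,10,0.65]
    - [-0.038,0.036,0.322,0,0,10,0.65]
    - [-0.038,0.036,0.322,0,0,10,0]
    - [-0.038,0.036,0.322,0,0,10,0]
    - [-0.038,0.036,0.322,0,0,10,0]
    - [-0.038,0.036,0.322,0,0,10,0]
    - [-0.038,0.036,0.322,0,0,10,0]
    - [-0.038,0.036,0.322,0,0,10,0]
    - [-0.038,0.036,0.3,0,0,10,0]
    - [-0.038,0.036,0.25,0,0,10,0]
    - [-0.038,0.036,0.19,0,0,10,0]
    - [-0.038,0.036,0.13,0,0,10,0]
    - [-0.038,0.036,0.07,0,0,10,0]
    - [-0.038,0.036,0.05,0,0,10,0]

```text
clock: 16.98
ee_pos: [0.5663, -0.3309, 0.3055]
ee_rot: [2.404, 2.011, 0.003]
ft_force: [0.0, -0.6, -5.8]
width: 0.0127
gripper_force: 59.3
```

Run:
```python
from h import *
print(state()['gripper_force'])
c=get('wrist');W=cloud(c);im=c['img'];X,Y,Z=W[...,0],W[...,1],W[...,2];s=state();p=s['ee_pos']
# held cover: strap and disc at about p z - .009, -.016
Rt=Ro.from_rotvec(s['ee_rot']).as_matrix();T=(W-p)@Rt
near=(abs(T[...,0])<.12)&(abs(T[...,1])<.1)
print(np.histogram(T[...,2][near],bins=np.arange(-.02,.05,.002)))
for nm,a,b in [('strap',.004,.013),('disc',.013,.021)]:
    m=near&(T[...,2]>a)&(T[...,2]<b);q=T[m];(x,y),(w,h),r=cv2.minAreaRect((q[:,:2]*1000).astype(np.float32));print(nm,m.sum(),(x,y),(w,h),r,q[:,2].mean(),q.min(0),q.max(0))
save('w5',im)
plan((.5,-.1,.33,0),(.596,.2015,.33,13.8),(.596,.2015,.20,13.8))
```

```text
59.25697445869446
(array([  801,   259,   212,   160,   136,   130,   101,    72,    42,
           3,     0,    11,    14,    18,   345,  5672,  9159,   185,
        6882, 11438,    40,     6,     3,     0,     0,     0,     0,
           0,     0,     0,     0,     0,     0,     0]), array([-2.00000000e-02, -1.80000000e-02, -1.60000000e-02, -1.40000000e-02,
       -1.20000000e-02, -1.00000000e-02, -8.00000000e-03, -6.00000000e-03,
       -4.00000000e-03, -2.00000000e-03, -1.73472348e-17,  2.00000000e-03,
        4.00000000e-03,  6.00000000e-03,  8.00000000e-03,  1.00000000e-02,
        1.20000000e-02,  1.40000000e-02,  1.60000000e-02,  1.80000000e-02,
        2.00000000e-02,  2.20000000e-02,  2.40000000e-02,  2.60000000e-02,
        2.80000000e-02,  3.00000000e-02,  3.20000000e-02,  3.40000000e-02,
        3.60000000e-02,  3.80000000e-02,  4.00000000e-02,  4.20000000e-02,
        4.40000000e-02,  4.60000000e-02,  4.80000000e-02]))
strap 13491 (14.373298645019531, 0.1686859130859375) (45.80855178833008, 169.4509735107422) 89.8134994506836 0.011943067689756571 [-0.07039626 -0.02297737  0.00425621] [0.0990483  0.02295758 0.01299966]
disc 20260 (12.317703247070312, 2.3799514770507812) (173.51431274414062, 116.45448303222656) 24.059602737426758 0.017747827673630836 [-0.0758886  -0.0578766   0.01300007] [0.09922421 0.05849724 0.02063961]
t 17.0 p [ 0.5663 -0.331   0.3063] q [-34.  25.  46.   0. 108. -23.] w 0.0128
(0.5, -0.1, 0.33, 0) -> [ 0.2156 -0.1059 -0.0252] [  0.4   0.2 -10.2] rows 4.0
(0.596, 0.2015, 0.33, 13.8) -> [ 0.5293 -0.0646 -0.0259] [  0.4   0.3 -24. ] rows 9.0
(0.596, 0.2015, 0.2, 13.8) -> [ 0.5297 -0.0656  0.1041] [  0.4   0.3 -24. ] rows 9.0
```

View pics/w5.png

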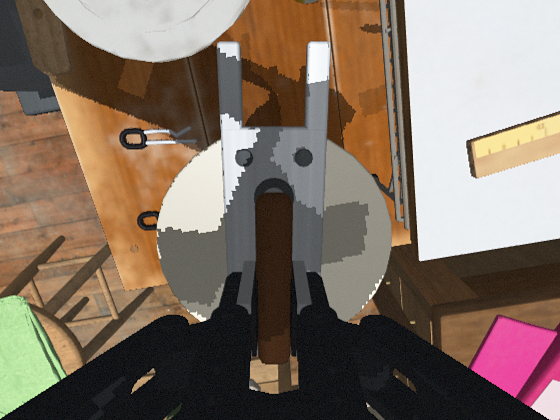

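Run:
```python
from h import *
from scipy.optimize import least_squares as LS
c=get('wrist');W=cloud(c);s=state();p=s['ee_pos'];Rt=Ro.from_rotvec(s['ee_rot']).as_matrix();T=(W-p)@Rt
near=(abs(T[...,0])<.12)&(abs(T[...,1])<.07)
m=near&(T[...,2]>.0085)&(T[...,2]<.0135);q=T[m];print('strap plane',np.linalg.lstsq(np.c_[q[:,:2],np.ones(len(q))],q[:,2],rcond=None)[0])
m=near&(T[...,2]>.0155)&(T[...,2]<.0215);q=T[m];print('disc plane',np.linalg.lstsq(np.c_[q[:,:2],np.ones(len(q))],q[:,2],rcond=None)[0])
b=[]
for x in np.arange(-.02,.055,.002):
    r=q[abs(q[:,0]-x)<.001,1]; b+= [(x,r.min()),(x,r.max())]
b=np.array(b);print(LS(lambda v:np.hypot(b[:,0]-v[0],b[:,1]-v[1])-v[2],[0,0,.058],loss='soft_l1',f_scale=.001).x)
# jar posts
c=dict(np.load('pics/jar.npz'));W=cloud(c)
for x,y in [(.578,.272),(.6135,.1304)]:
    m=(np.hypot(W[...,0]-x,W[...,1]-y)<.02);q=W[m];z=np.nanmax(q[:,2]);
    k=q[q[:,2]>.1465];print('post',z,len(k),k.mean(0).round(4),np.ptp(k,0).round(4),(k.max(0)+k.min(0))/2)
```

```text
strap plane [-0.01817833  0.01520311  0.01050256]
disc plane [0.0061516  0.00010709 0.0157114 ]
[ 0.01008392 -0.00070282  0.05603641]
post 0.1498977613993842 397 [0.5786 0.2722 0.1478] [0.0189 0.0187 0.0034] [0.57871939 0.27201897 0.14820287]
post 0.14950615166005604 245 [0.6139 0.129  0.1478] [0.0178 0.0183 0.003 ] [0.61415544 0.1293672  0.1480077 ]
```

Run:
```python
from h import *
plan((.52,-.1,.32,0),(.598,.193,.32,13.8),(.598,.193,.185,13.8))
```

```text
t 17.1 p [ 0.5662 -0.3309  0.3033] q [-34.  25.  46.   0. 108. -23.] w 0.0128
(0.52, -0.1, 0.32, 0) -> [ 0.2191 -0.0862 -0.0176] [  0.3   0.1 -10.2] rows 4.0
(0.598, 0.193, 0.32, 13.8) -> [ 0.5213 -0.0612 -0.0181] [  0.2   0.2 -24. ] rows 9.0
(0.598, 0.193, 0.185, 13.8) -> [ 0.5216 -0.0618  0.1169] [  0.2   0.2 -24. ] rows 9.0
```

Request:
apply_moves:
  motion:
    - [0.05,-0.02,-0.018,0,0,-2,0]
    - [0.1,-0.04,-0.018,0,0,-5,0]
    - [0.16,-0.065,-0.018,0,0,-8,0]
    - [0.219,-0.086,-0.018,0,0,-10,0]
    - [0.27,-0.082,-0.018,0,0,-12,0]
    - [0.33,-0.078,-0.018,0,0,-15,0]
    - [0.39,-0.074,-0.018,0,0,-18,0]
    - [0.45,-0.068,-0.018,0,0,-21,0]
    - [0.5,-0.062,-0.018,0,0,-24,0]
    - [0.521,-0.061,-0.018,0,0,-24,0]
    - [0.521,-0.061,-0.018,0,0,-24,0]
    - [0.521,-0.061,0.02,0,0,-24,0]
    - [0.521,-0.061,0.06,0,0,-24,0]
    - [0.521,-0.061,0.09,0,0,-24,0]
    - [0.522,-0.062,0.11,0,0,-24,0]
    - [0.522,-0.062,0.117,0,0,-24,0]
    - [0.522,-0.062,0.117,0,0,-24,0]
    - [0.522,-0.062,0.117,0,0,-24,0]

```text
clock: 19.32
ee_pos: [0.5974, 0.1939, 0.1845]
ee_rot: [1.938, 2.471, 0.002]
ft_force: [0.7, 0.6, -5.3]
width: 0.0128
gripper_force: 59.8
```

Run:
```python
from h import *
c=get('wrist');np.savez('pics/hov.npz',**c);im=c['img'].copy()
for y in (74,-74):
    a=np.radians(13.85);X=(.596-np.sin(a)*y/1000,.201+np.cos(a)*y/1000,.148);u=proj(c,X);print(u);cv2.circle(im,tuple(int(v) for v in u),4,(255,0,0),1)
save('w6',im[:300,100:450],2)
d=get('side');np.savez('pics/side1.npz',**d)
plan((.598,.193,.135,13.8))
```

```text
[274.0127658   89.81340728]
[274.03003151 346.12917605]
t 19.4 p [0.5973 0.1941 0.1845] q [15. 21. 65. -0. 94.  1.] w 0.0125
(0.598, 0.193, 0.135, 13.8) -> [-0.0012  0.0003  0.0495] [0.1 0.  0. ] rows 1.0
```

View pics/w6.png

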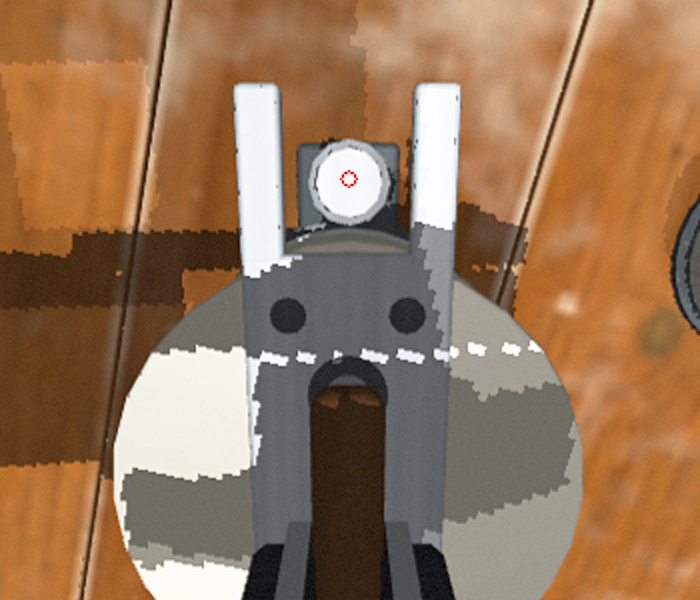

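The post top sits centred laterally between the notch arms at (349,180) in the crop. A quick check lengthwise, then I'll lower.

Run:
```python
from h import *
c=dict(np.load('pics/hov.npz'));s=state();p=s['ee_pos'];Rt=Ro.from_rotvec(s['ee_rot']).as_matrix()
for nm,u,v in [('endL',258,85),('endR',437,85),('base',348,253)]:
    X=ray(c,100+u/2,v/2,p[2]-.0105);print(nm,X.round(4),(Rt.T@(X-p)).round(4))
j=np.array([.596,.201,p[2]]);print('jar in tool',Rt.T@(j-p))
```

```text
endL [0.5568 0.2854 0.174 ] [ 0.0983 -0.0176  0.0105]
endR [0.5911 0.2938 0.174 ] [0.0984 0.0178 0.0105]
base [0.5818 0.2581 0.174 ] [0.0659 0.0002 0.0105]
jar in tool [7.04943508e-03 3.54113184e-04 8.68313929e-08]
```

Request:
apply_moves:
  motion:
    - [0,0,0.015,0,0,0,0]
    - [0,0,0.03,0,0,0,0]
    - [0,0,0.04,0,0,0,0]
    - [0,0,0.045,0,0,0,0]
    - [0,0,0.048,0,0,0,0]
    - [0,0,0.048,0,0,0,0]
    - [0,0,0.048,0,0,0,0]

```text
clock: 20.3
ee_pos: [0.5973, 0.1942, 0.1372]
ee_rot: [1.937, 2.472, 0.002]
ft_force: [-4.7, -1.6, 3.6]
width: 0.0124
gripper_force: 61.1
```

Request:
apply_moves:
  motion:
    - [0,0,0.001,0,0,0,0]
    - [0,0,0.001,0,0,0,0.15]
    - [0,0,0.001,0,0,0,0.3]
    - [0,0,0.001,0,0,0,0.5]
    - [0,0,0.001,0,0,0,0.5]
    - [0,0,-0.03,0,0,0,0.5]
    - [0,0,-0.09,0,0,0,0.5]
    - [0,0,-0.14,0,0,0,0.5]
    - [0,0,-0.16,0,0,0,0.5]
    - [0,0,-0.16,0,0,0,0.5]

```text
clock: 21.55
ee_pos: [0.5975, 0.1942, 0.2972]
ee_rot: [1.936, 2.471, 0.005]
ft_force: [0.0, -0.4, -1.5]
width: 0.0429
gripper_force: 0.0
```

Run:
```python
from h import *
c=get('wrist');np.savez('pics/seat.npz',**c);save('w7',c['img'][:350,100:450],1.7);W=cloud(c);Z=W[...,2]
d=np.hypot(W[...,0]-.596,W[...,1]-.201)
for nm,a,b in [('disc',.113,.1225),('strap',.1225,.131),('handle',.15,.17)]:
    m=(d<.1)&(Z>a)&(Z<b);q=W[m];r=(q[:,:2]-[.596,.201]);k=np.linalg.lstsq(np.c_[r,np.ones(len(q))],q[:,2],rcond=None)[0]
    R=cv2.minAreaRect((q[:,:2]*1000).astype(np.float32));print(nm,m.sum(),'plane',k.round(4),R)
plan((.45,-.3,.3,-90))
```

```text
disc 6161 plane [1.0e-04 2.8e-03 1.2e-01] ((598.4835205078125, 198.8512725830078), (116.07743072509766, 122.80270385742188), 52.4752082824707)
strap 6576 plane [ 5.00e-04 -1.00e-04  1.26e-01] ((596.80908203125, 201.07164001464844), (48.26616287231445, 184.7708740234375), 14.026949882507324)
handle 1461 plane [-0.0203 -0.0165  0.1592] ((595.6541137695312, 201.39447021484375), (13.941375732421875, 72.63264465332031), 14.127750396728516)
t 21.6 p [0.5971 0.1941 0.295 ] q [ 15.  20.  54.  -0. 106.   1.] w 0.0425
(0.45, -0.3, 0.3, -90) -> [-0.4447 -0.2609 -0.0051] [  0.   -0.  103.8] rows 10.0
```

View pics/w7.png

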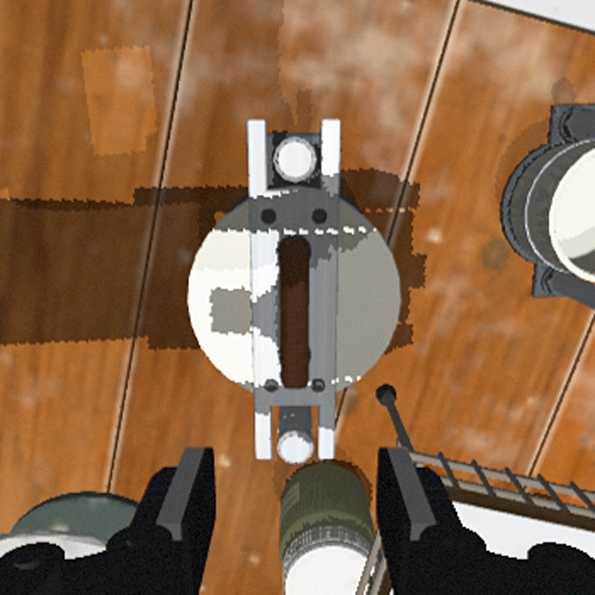

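The cover is seated, with the strap top at 0.126, the plane level, and its centre at (0.5965,0.201). The cotters are next.

Request:
apply_moves:
  motion:
    - [-0.49,-0.25,0.0,0,0,104,0.55]
    - [-0.49,-0.25,0.0,0,0,104,0.55]
    - [-0.49,-0.25,0.0,0,0,104,0.55]
    - [-0.49,-0.25,0.0,0,0,104,0.55]
    - [-0.49,-0.25,0.0,0,0,104,0.55]
    - [-0.49,-0.25,0.0,0,0,104,0.55]
    - [-0.49,-0.25,0.0,0,0,104,0.55]
    - [-0.49,-0.25,0.0,0,0,104,0.55]
    - [-0.49,-0.25,0.0,0,0,104,0.55]
    - [-0.49,-0.25,0.0,0,0,104,0.55]
    - [-0.49,-0.25,0.0,0,0,104,0.55]
    - [-0.49,-0.25,0.08,0,0,104,0.55]
    - [-0.49,-0.25,0.08,0,0,104,0.55]
    - [-0.49,-0.25,0.08,0,0,104,0.55]

```text
clock: 23.35
ee_pos: [0.4711, -0.3407, 0.2144]
ee_rot: [-3.14, 0.002, 0.003]
ft_force: [0.7, -0.1, 1.7]
width: 0.0469
gripper_force: 0.0
```

```bash
cat >> h.py <<'E'
def eyes(c,h=.0055):
    im=c['img'].astype(int);g=im.max(-1);W=cloud(c);X,Y,Z=W[...,0],W[...,1],W[...,2]
    box=(X>.3)&(X<.52)&(Y<-.2)&(Y>-.48)&(Z<.02)&(Z>-.004)
    m=((g<45)&box).astype(np.uint8);m=cv2.morphologyEx(m,cv2.MORPH_CLOSE,np.ones((3,3)))
    n,l,s,ce=cv2.connectedComponentsWithStats(m)
    for i in range(1,n):
        if s[i,4]<60: continue
        P=np.array([ray(c,u,v,h)[:2] for u,v in np.argwhere(l==i)[:,::-1]])*1000
        r=cv2.minAreaRect(P.astype(np.float32));print('eye',ce[i].round(),s[i],'rect',np.round(r[0],1),np.round(r[1],1),round(r[2],1))
    sat=im.max(-1)-im.min(-1)
    m2=(((sat<45)&(g>60))&box).astype(np.uint8)
    n,l,s,ce=cv2.connectedComponentsWithStats(m2,connectivity=8)
    for i in range(1,n):
        if s[i,4]<60: continue
        P=np.array([ray(c,u,v,.0035)[:2] for u,v in np.argwhere(l==i)[:,::-1]])*1000
        print('wire',ce[i].round(),s[i],P.min(0).round(1),P.max(0).round(1))
E
python3 - <<'E'
from h import *
c=get('wrist');np.savez('pics/cot.npz',**c);save('w8',c['img'][:300],1.42);eyes(c)
plan((.4,-.3,.2,-90))
E
```

```text
eye [211. 240.] [200 226  24  29 383] rect [ 402.2 -273.7] [24.9 32.9] 87.4
eye [309. 251.] [300 237  23  26 220] rect [ 389.7 -380.2] [26.2 25.8] 72.1
wire [242. 156.] [ 170  136  161   34 1114] [ 479.5 -397.4] [ 512.5 -236.8]
wire [220. 200.] [212 168  15  66 308] [ 409.7 -292.3] [ 480.5 -274.7]
wire [209. 200.] [204 173  13  55 287] [ 416.6 -281.2] [ 475.4 -266.2]
wire [165. 188.] [160 177  14  21 160] [ 450.  -236.9] [ 471.2 -222.9]
wire [314. 210.] [303 179  22  62 586] [ 401.5 -392.8] [ 469.1 -372. ]
wire [183. 221.] [174 207  21  31 288] [ 405.  -256.3] [ 439. -235.]
wire [228. 245.] [193 223  63  42 751] [ 372.7 -320.6] [ 421.1 -253.4]
wire [212. 239.] [206 232  12  17 164] [ 392.1 -279.8] [ 410.8 -267.2]
t 23.4 p [ 0.4717 -0.3413  0.2165] q [-40.  12.  72.  -0.  96.  51.] w 0.0467
(0.4, -0.3, 0.2, -90) -> [-0.0718 -0.0412  0.0164] [ 0.  -0.  -0.1] rows 2.0
```

View pics/w8.png

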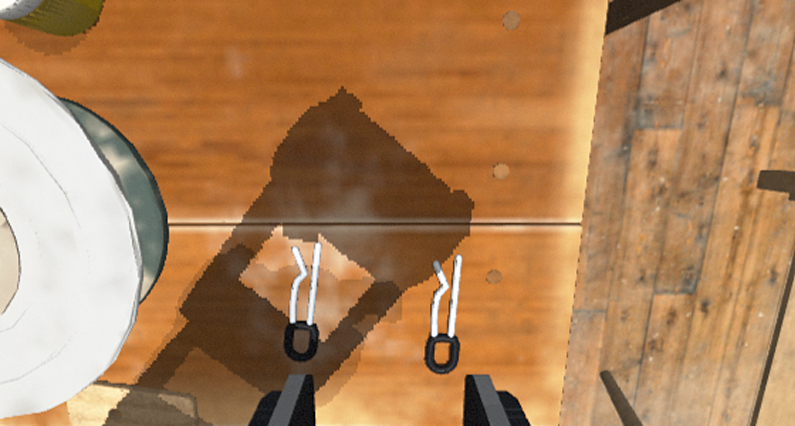

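Two cotters are visible in the crop. The left eye is at (301,341) with its leg tip at (317,243). The right eye is at (442,353) with its leg tip at (458,257). Both bows are on the +y side.

Run:
```python
from h import *
c=dict(np.load('pics/cot.npz'))
for nm,t,b,e in [('L',(317,243),(310,322),(301,341)),('R',(458,257),(452,333),(442,353))]:
    T,B,E=[ray(c,u/1.42,v/1.42,.0045)[:2] for u,v in (t,b,e)];d=T-B;h=np.degrees(np.arctan2(d[1],d[0]))
    u=(d)/np.linalg.norm(d);n=np.array([-u[1],u[0]])
    print(nm,'tip',T.round(4),'head',h.round(1),'eye',E.round(4),'eye from tip',(T-77*u*.001+n*.005).round(4))
plan((.392,-.38,.06,-95),(.392,-.38,.001,-95))
```

```text
L tip [ 0.4775 -0.2897] head -7.5 eye [ 0.4018 -0.2741] eye from tip [ 0.4018 -0.2746]
R tip [ 0.4672 -0.3908] head -2.0 eye [ 0.3918 -0.3818] eye from tip [ 0.3905 -0.3832]
t 23.4 p [ 0.4717 -0.3413  0.2165] q [-40.  12.  72.  -0.  96.  51.] w 0.0467
(0.392, -0.38, 0.06, -95) -> [-0.0798  0.0387  0.1565] [ 0.  -0.   4.9] rows 3.0
(0.392, -0.38, 0.001, -95) -> [-0.0798  0.0387  0.2155] [ 0.  -0.   4.9] rows 4.0
```

Request:
apply_moves:
  motion:
    - [-0.08,0.041,0.06,0,0,2.5,0.55]
    - [-0.08,0.041,0.12,0,0,2.5,0.55]
    - [-0.08,0.041,0.16,0,0,2.5,0.55]
    - [-0.08,0.041,0.19,0,0,2.5,0.55]
    - [-0.08,0.041,0.205,0,0,2.5,0.55]
    - [-0.08,0.041,0.2155,0,0,2.5,0.55]
    - [-0.08,0.041,0.2155,0,0,2.5,0.55]
    - [-0.08,0.041,0.2155,0,0,2.5,0.55]

```text
clock: 24.4
ee_pos: [0.3921, -0.383, 0.0015]
ee_rot: [3.139, -0.073, 0.003]
ft_force: [-0.9, 0.3, 0.7]
width: 0.0474
gripper_force: 0.0
```

Run:
```python
from h import *
c=get('wrist');save('w9',c['img'][150:400,150:430],2.5)
plan((.3915,-.3823,.001,-92.5))
```

```text
t 24.4 p [ 0.3919 -0.3829  0.0013] q [-48.  18.  91.  -0.  71.  44.] w 0.0467
(0.3915, -0.3823, 0.001, -92.5) -> [-0.0005 -0.0006  0.0003] [ 0.1 -0.1 -0.2] rows 1.0
```

View pics/w9.png

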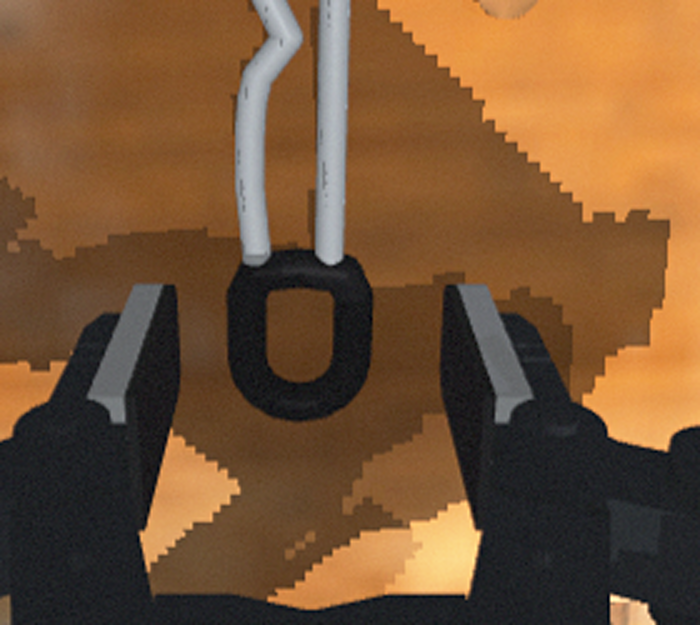

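The eye is between the pads at (300,335) in the crop and its leg is aligned. Closing and lifting.

Request:
apply_moves:
  motion:
    - [0,0,0,0,0,0,0]
    - [0,0,0,0,0,0,0]
    - [0,0,0,0,0,0,0]
    - [0,0,0,0,0,0,0]
    - [0,0,0,0,0,0,0]

```text
clock: 25.08
ee_pos: [0.3915, -0.3826, 0.0008]
ee_rot: [3.14, -0.073, 0.001]
ft_force: [-0.5, 1.4, 6.1]
width: 0.0235
gripper_force: 58.9
```

Run:
```python
from h import *
s=state();print(s['width'],s['gripper_force'],s['ft_force'],s['ee_pos']);plan((.52,-.1,.25,-80))
```

```text
0.02346474144851362 58.90779376029968 [-0.53218225  1.35121467  6.05972685] [ 0.39150299 -0.38256897  0.00075637]
t 25.1 p [ 0.3915 -0.3826  0.0008] q [-48.  18.  91.   0.  71.  44.] w 0.0235
(0.52, -0.1, 0.25, -80) -> [ 0.1154 -0.288  -0.2494] [  0.1  -0.  -12.7] rows 7.0
```

Request:
apply_moves:
  motion:
    - [0,0,-0.03,0,0,0,0]
    - [0,0,-0.09,0,0,0,0]
    - [0,0,-0.15,0,0,0,0]
    - [0,0,-0.21,0,0,0,0]
    - [0,0,-0.25,0,0,0,0]
    - [0,0,-0.25,0,0,0,0]
    - [0,0,-0.25,0,0,0,0]

```text
clock: 25.95
ee_pos: [0.3909, -0.3819, 0.2484]
ee_rot: [-3.139, 0.073, 0.002]
ft_force: [0.1, -0.2, -1.0]
width: 0.024
gripper_force: 59.2
```

```bash
cat >> h.py <<'E'
def leg(c,side=1,hz=None):
    """points of held cotter leg in tool frame: brightish grey wire, T x .015-.085; prints per-x centres of the runs in y"""
    s=state();p=s['ee_pos'];Rt=Ro.from_rotvec(s['ee_rot']).as_matrix();W=cloud(c);T=(W-p)@Rt
    m=(T[...,0]>.01)&(T[...,0]<.1)&(abs(T[...,1])<.03)&(abs(T[...,2])<.02)
    q=T[m]
    for x in np.arange(.016,.09,.006):
        r=q[abs(q[:,0]-x)<.003]
        if len(r)<5: print(round(x,3),len(r));continue
        ys=np.sort(r[:,1]);cut=np.where(np.diff(ys)>.003)[0]
        print(round(x,3),[ (round(g.mean(),4),round(np.median(r[(r[:,1]>=g[0])&(r[:,1]<=g[-1]),2]),4),len(g)) for g in np.split(ys,cut+1)])
    print('max x',q[:,0].max())
E
python3 - <<'E'
from h import *
c=get('wrist');np.savez('pics/held1.npz',**c);leg(c);save('w10',c['img'][100:400,150:430],2)
# posts
a=np.radians(13.85);j=np.array([.596,.201])
for y in (.074,-.074): print('post',y,j+[-np.sin(a)*y,np.cos(a)*y])
print(state()['ft_force'])
E
```

```text
0.016 [(np.float64(0.0002), np.float64(-0.0053), 582)]
0.022 [(np.float64(-0.0077), np.float64(-0.0049), 156), (np.float64(0.0053), np.float64(-0.0048), 157)]
0.028 [(np.float64(-0.0084), np.float64(-0.0045), 162), (np.float64(0.0052), np.float64(-0.0048), 165)]
0.034 [(np.float64(-0.0084), np.float64(-0.0045), 167), (np.float64(0.0052), np.float64(-0.0046), 169)]
0.04 [(np.float64(-0.0083), np.float64(-0.0044), 173), (np.float64(0.0051), np.float64(-0.0045), 169)]
0.046 [(np.float64(-0.0073), np.float64(-0.0045), 191), (np.float64(0.0051), np.float64(-0.0044), 177)]
0.052 [(np.float64(-0.0), np.float64(-0.0043), 401)]
0.058 [(np.float64(-0.0047), np.float64(-0.0042), 214), (np.float64(0.0048), np.float64(-0.0042), 198)]
0.064 [(np.float64(-0.0079), np.float64(-0.0041), 225), (np.float64(0.0047), np.float64(-0.0041), 205)]
0.07 [(np.float64(-0.0105), np.float64(-0.0038), 185), (np.float64(0.0047), np.float64(-0.004), 208)]
0.076 [(np.float64(0.0046), np.float64(-0.0038), 166)]
0.082 0
0.088 0
max x 0.07787165745314029
post 0.074 [0.57828582 0.27284851]
post -0.074 [0.61371418 0.12915149]
[-0.01764477 -0.33911705 -0.79901616]
```

The cotter is held with the leg at tool y=+5 mm, its tip at x=78 mm, and its origin at x=42 mm, about 2.3 mm above the TCP. Moving to the pre-insert position at post b.

Run:
```python
from h import *
plan((.5,-.1,.26,-80),(.5154,.1101,.26,-76.5),(.5154,.1101,.1295,-76.5))
```

```text
t 26.0 p [ 0.3907 -0.3818  0.2477] q [-48.   6.  75.  -0.  99.  44.] w 0.0239
(0.5, -0.1, 0.26, -80) -> [ 0.096  -0.2866 -0.0118] [ -0.2   0.1 -12.7] rows 5.0
(0.5154, 0.1101, 0.26, -76.5) -> [ 0.1015 -0.4972 -0.0114] [ -0.2   0.1 -16.2] rows 9.0
(0.5154, 0.1101, 0.1295, -76.5) -> [ 0.1019 -0.4969  0.1191] [ -0.2   0.1 -16.2] rows 9.0
```

Request:
apply_moves:
  motion:
    - [0.02,-0.06,-0.012,0,0,-3,0]
    - [0.04,-0.12,-0.012,0,0,-6,0]
    - [0.06,-0.18,-0.012,0,0,-9,0]
    - [0.08,-0.24,-0.012,0,0,-12,0]
    - [0.096,-0.287,-0.012,0,0,-13,0]
    - [0.098,-0.345,-0.012,0,0,-14,0]
    - [0.1,-0.4,-0.012,0,0,-15,0]
    - [0.101,-0.45,-0.012,0,0,-16,0]
    - [0.102,-0.497,-0.012,0,0,-16.2,0]
    - [0.102,-0.497,-0.012,0,0,-16.2,0]
    - [0.102,-0.497,0.04,0,0,-16.2,0]
    - [0.102,-0.497,0.09,0,0,-16.2,0]
    - [0.102,-0.497,0.11,0,0,-16.2,0]
    - [0.102,-0.497,0.119,0,0,-16.2,0]
    - [0.102,-0.497,0.119,0,0,-16.2,0]
    - [0.102,-0.497,0.119,0,0,-16.2,0]

```text
clock: 28.0
ee_pos: [0.5168, 0.1093, 0.132]
ee_rot: [3.12, 0.37, 0.003]
ft_force: [0.1, 0.3, -0.6]
width: 0.0238
gripper_force: 59.3
```

```bash
cat >> h.py <<'E'
def post(c,x,y):
    s=state();p=s['ee_pos'];Rt=Ro.from_rotvec(s['ee_rot']).as_matrix();W=cloud(c)
    q=W[(np.hypot(W[...,0]-x,W[...,1]-y)<.016)&(W[...,2]>.1455)&(W[...,2]<.152)]
    T=(q-p)@Rt;mid=(T.min(0)+T.max(0))/2
    print('post top n',len(q),'z',np.median(q[:,2]).round(4),'world',((q.min(0)+q.max(0))/2).round(4),'tool mid',mid.round(4),'ext',np.ptp(T,axis=0).round(4))
E
python3 - <<'E'
from h import *
c=get('wrist');np.savez('pics/pre1.npz',**c);leg(c);post(c,.6137,.1292);save('w11',c['img'][:330,100:460],2)
plan((.5717,.1240,.1295,-76.5))
E
```

```text
0.016 [(np.float64(-0.0), np.float64(-0.0044), 568)]
0.022 [(np.float64(-0.0077), np.float64(-0.0041), 151), (np.float64(0.0053), np.float64(-0.0042), 158)]
0.028 [(np.float64(-0.0084), np.float64(-0.004), 161), (np.float64(0.0052), np.float64(-0.0039), 162)]
0.034 [(np.float64(-0.0084), np.float64(-0.004), 171), (np.float64(0.0052), np.float64(-0.0039), 166)]
0.04 [(np.float64(-0.0084), np.float64(-0.0039), 169), (np.float64(0.0051), np.float64(-0.0039), 169)]
0.046 [(np.float64(-0.0072), np.float64(-0.0037), 198), (np.float64(0.0051), np.float64(-0.0037), 177)]
0.052 [(np.float64(0.0001), np.float64(-0.0036), 404)]
0.058 [(np.float64(-0.0283), np.float64(0.0128), 65), (np.float64(-0.0049), np.float64(-0.0034), 212), (np.float64(0.0047), np.float64(-0.0035), 198)]
0.064 [(np.float64(-0.0263), np.float64(0.0124), 238), (np.float64(-0.0081), np.float64(-0.0034), 229), (np.float64(0.0047), np.float64(-0.0034), 208)]
0.07 [(np.float64(-0.0244), np.float64(0.0123), 386), (np.float64(-0.0106), np.float64(-0.0031), 168), (np.float64(0.0046), np.float64(-0.0032), 206)]
0.076 [(np.float64(-0.0061), np.float64(0.0064), 1488)]
0.082 [(np.float64(-0.0044), np.float64(0.0062), 1966)]
0.088 [(np.float64(-0.0204), np.float64(0.0062), 770), (np.float64(0.0046), np.float64(-0.0066), 424)]
max x 0.09999746640050383
post top n 2975 z 0.1476 world [0.6138 0.1287 0.148 ] tool mid [ 0.0987  0.0039 -0.0157] ext [0.0194 0.0195 0.0049]
t 28.1 p [0.5169 0.1094 0.1321] q [ 8.  7. 88. -0. 85. 84.] w 0.024
(0.5717, 0.124, 0.1295, -76.5) -> [ 0.0567 -0.0014  0.0027] [ 0.  -0.1  0. ] rows 1.0
```

View pics/w11.png

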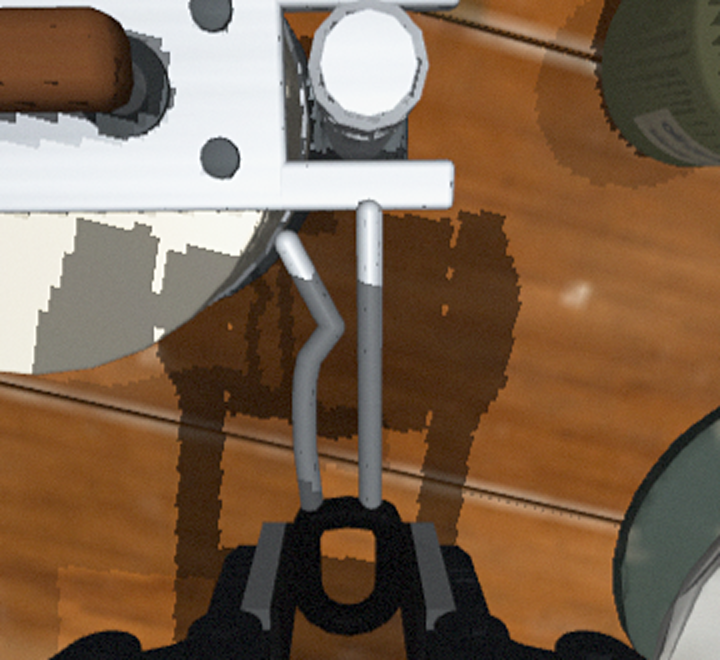

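The leg tip (369,205) lines up with the post (368,65). It needs to go about 2.3 mm lower and about 0.7 mm toward -y in the tool frame. I'll start the tip in and check the force.

Request:
apply_moves:
  motion:
    - [0,-0.0007,0.0023,0,0,0,0]
    - [0,-0.0007,0.0023,0,0,0,0]
    - [0.005,-0.0007,0.0023,0,0,0,0]
    - [0.01,-0.0007,0.0023,0,0,0,0]
    - [0.014,-0.0007,0.0023,0,0,0,0]
    - [0.018,-0.0007,0.0023,0,0,0,0]
    - [0.018,-0.0007,0.0023,0,0,0,0]

```text
clock: 28.92
ee_pos: [0.5338, 0.1144, 0.1285]
ee_rot: [3.12, 0.37, 0.0]
ft_force: [0.0, -0.2, 0.1]
width: 0.0235
gripper_force: 59.3
```

Run:
```python
from h import *
c=get('wrist');leg(c);post(c,.6137,.1292);s=state();print(s['ft_force'],s['ft_torque'],s['ee_pos'])
```

```text
0.016 [(np.float64(-0.0001), np.float64(-0.0046), 580)]
0.022 [(np.float64(-0.0078), np.float64(-0.0041), 154), (np.float64(0.0052), np.float64(-0.0042), 158)]
0.028 [(np.float64(-0.0084), np.float64(-0.004), 163), (np.float64(0.0051), np.float64(-0.004), 160)]
0.034 [(np.float64(-0.0086), np.float64(-0.0039), 165), (np.float64(0.0051), np.float64(-0.004), 168)]
0.04 [(np.float64(-0.0284), np.float64(0.0087), 59), (np.float64(-0.0084), np.float64(-0.0039), 171), (np.float64(0.005), np.float64(-0.004), 169)]
0.046 [(np.float64(-0.0261), np.float64(0.0086), 234), (np.float64(-0.0073), np.float64(-0.0038), 193), (np.float64(0.0049), np.float64(-0.0039), 173)]
0.052 [(np.float64(-0.0242), np.float64(0.0085), 373), (np.float64(-0.0), np.float64(-0.0038), 405)]
0.058 [(np.float64(-0.0062), np.float64(0.0024), 1308)]
0.064 [(np.float64(-0.0032), np.float64(0.0022), 1965)]
0.07 [(np.float64(-0.0118), np.float64(0.0012), 1183)]
0.076 [(np.float64(-0.0201), np.float64(0.0025), 808), (np.float64(0.0048), np.float64(-0.0191), 745)]
0.082 [(np.float64(-0.0199), np.float64(0.0025), 836), (np.float64(0.0049), np.float64(-0.0191), 916)]
0.088 [(np.float64(-0.0202), np.float64(0.0025), 881), (np.float64(0.0049), np.float64(-0.0189), 683)]
max x 0.09999939508369478
post top n 2746 z 0.1476 world [0.6138 0.1287 0.1477] tool mid [ 0.0813  0.0049 -0.0193] ext [0.0194 0.0198 0.0044]
[-0.08785102  0.38815257  0.2599374 ] [-0.00546639  0.01360676  0.00996163] [0.53366879 0.11438265 0.12843773]
```

The tip is in the hole with no force. Pushing home, 39 mm to go.

Request:
apply_moves:
  motion:
    - [0.004,0,-0.0007,0,0,0,0]
    - [0.01,0,-0.0007,0,0,0,0]
    - [0.015,0,-0.0007,0,0,0,0]
    - [0.02,0,-0.0007,0,0,0,0]
    - [0.024,0,-0.0007,0,0,0,0]
    - [0.028,0,-0.0007,0,0,0,0]
    - [0.032,0,-0.0007,0,0,0,0]
    - [0.036,0,-0.0007,0,0,0,0]
    - [0.0395,0,-0.0007,0,0,0,0]
    - [0.0395,0,-0.0007,0,0,0,0]
    - [0.0395,0,-0.0007,0,0,0,0]

```text
clock: 30.35
ee_pos: [0.5721, 0.1232, 0.1292]
ee_rot: [3.119, 0.369, 0.0]
ft_force: [0.4, 0.2, 0.1]
width: 0.0238
gripper_force: 59.3
```

Run:
```python
from h import *
c=get('wrist');leg(c);post(c,.6137,.1292);s=state();print(s['ft_force'],s['ee_pos'],s['width']);save('w12',c['img'][:330,100:460],2)
```

```text
0.016 [(np.float64(-0.0059), np.float64(-0.004), 771)]
0.022 [(np.float64(-0.0039), np.float64(0.0032), 1417)]
0.028 [(np.float64(-0.0075), np.float64(0.0028), 1109)]
0.034 [(np.float64(-0.0113), np.float64(0.0021), 1068)]
0.04 [(np.float64(-0.0068), np.float64(-0.0051), 1549)]
0.046 [(np.float64(-0.0061), np.float64(-0.0047), 1709)]
0.052 [(np.float64(-0.0067), np.float64(-0.0011), 1589)]
0.058 [(np.float64(-0.0045), np.float64(0.003), 1788)]
0.064 [(np.float64(-0.0059), np.float64(0.0034), 1682)]
0.07 [(np.float64(-0.0238), np.float64(0.0095), 451), (np.float64(-0.0107), np.float64(-0.0032), 171), (np.float64(0.0046), np.float64(-0.0032), 208)]
0.076 [(np.float64(-0.0257), np.float64(0.0097), 320), (np.float64(0.0045), np.float64(-0.003), 151)]
0.082 [(np.float64(-0.0281), np.float64(0.0109), 131)]
0.088 0
max x 0.08355998948137401
post top n 2055 z 0.1475 world [0.6139 0.1287 0.1476] tool mid [ 0.042   0.0045 -0.0183] ext [0.02   0.0194 0.0041]
[ 0.21826393  0.56749711 -1.92535591] [0.57201875 0.12328341 0.1292272 ] 0.02376890084074769
```

View pics/w12.png

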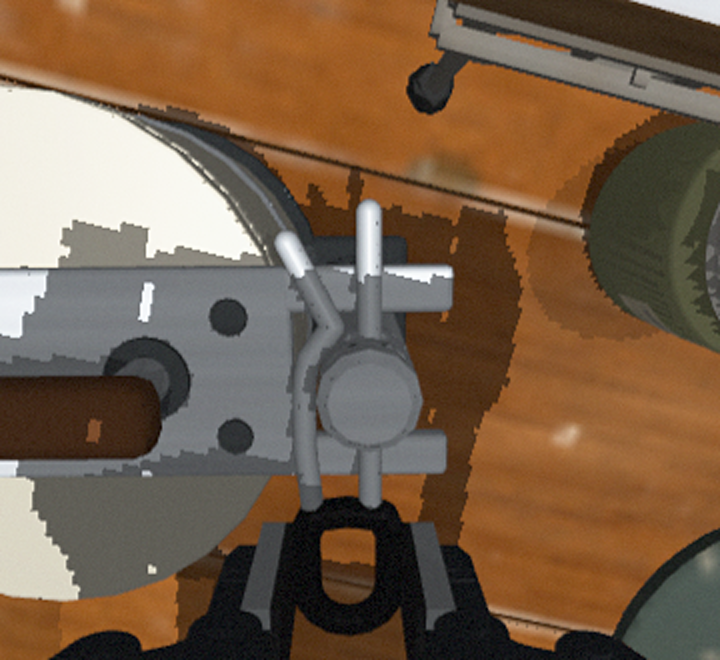

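The cotter is home, with the post inside the bow and the post's middle at tool x=0.042. Releasing. I've used all my picture views, so the rest goes by numbers.

Request:
apply_moves:
  motion:
    - [0,0,0,0,0,0,0.3]
    - [0,0,0,0,0,0,0.42]
    - [0,0,0,0,0,0,0.42]
    - [0,0,-0.02,0,0,0,0.42]
    - [0,0,-0.07,0,0,0,0.42]
    - [0,0,-0.13,0,0,0,0.42]
    - [0,0,-0.15,0,0,0,0.42]
    - [0,0,-0.15,0,0,0,0.42]

```text
clock: 31.4
ee_pos: [0.5725, 0.1237, 0.2812]
ee_rot: [3.12, 0.37, 0.006]
ft_force: [0.0, -0.9, -0.0]
width: 0.0358
gripper_force: 0.0
```

Run:
```python
from h import *
c=get('wrist');post(c,.6137,.1292);W=cloud(c);Z=W[...,2];a=np.radians(13.85);j=np.array([.596,.201])
J=np.stack([(W[...,0]-j[0])*np.cos(a)+(W[...,1]-j[1])*np.sin(a),-(W[...,0]-j[0])*np.sin(a)+(W[...,1]-j[1])*np.cos(a),Z],-1)
m=(abs(J[...,1]+.074)<.035)&(abs(Z-.1335)<.005)&(abs(J[...,0])<.06);q=J[m]
for lo in np.arange(-.06,.045,.01):
    r=q[(q[:,0]>=lo)&(q[:,0]<lo+.01)]
    if len(r): print(round(lo,3),len(r),r.min(0).round(4),r.max(0).round(4))
m=(np.hypot(J[...,0],J[...,1])<.1)&(Z>.1225)&(Z<.129);q=J[m];print('strap plane',np.linalg.lstsq(np.c_[q[:,:2],np.ones(len(q))],q[:,2],rcond=None)[0])
plan((.52,-.1,.28,-85),(.47,-.30,.215,-90))
```

```text
post top n 482 z 0.1476 world [0.6138 0.1288 0.1476] tool mid [0.0417 0.0049 0.1313] ext [0.0196 0.0188 0.0043]
-0.06 65 [-0.0578 -0.0808  0.1285] [-0.0501 -0.0598  0.131 ]
-0.05 123 [-0.0496 -0.0825  0.1285] [-0.04   -0.0582  0.1311]
-0.04 197 [-0.0396 -0.0825  0.1285] [-0.0301 -0.0576  0.1326]
-0.03 182 [-0.0299 -0.0807  0.1285] [-0.02   -0.0595  0.1327]
-0.02 128 [-0.02   -0.0764  0.1286] [-0.0104 -0.0437  0.1336]
-0.01 71 [-0.0098 -0.0632  0.1303] [-0.0003 -0.0589  0.1343]
0.0 106 [ 0.0003 -0.0843  0.1287] [ 0.01   -0.046   0.1381]
0.01 185 [ 0.01   -0.0763  0.1286] [ 0.0196 -0.0428  0.1371]
0.02 158 [ 0.0202 -0.0755  0.1323] [ 0.0295 -0.0556  0.1374]
0.03 39 [ 0.0302 -0.0755  0.1343] [ 0.0347 -0.0715  0.1378]
strap plane [-0.01017918 -0.00162709  0.12607086]
t 31.4 p [0.572  0.1236 0.2789] q [  9.  13.  64.  -0. 103.  85.] w 0.036
(0.52, -0.1, 0.28, -85) -> [-0.1029  0.2053 -0.0011] [ 0.  -0.   8.5] rows 4.0
(0.47, -0.3, 0.215, -90) -> [-0.1983  0.388   0.0639] [ 0.  -0.  13.5] rows 8.0
```

Request:
apply_moves:
  motion:
    - [-0.026,0.05,0,0,0,2,0.55]
    - [-0.052,0.1,0,0,0,4,0.55]
    - [-0.078,0.15,0,0,0,6,0.55]
    - [-0.103,0.205,0,0,0,8.5,0.55]
    - [-0.13,0.255,0,0,0,10,0.55]
    - [-0.155,0.305,0,0,0,12,0.55]
    - [-0.18,0.35,0.02,0,0,13.5,0.55]
    - [-0.198,0.388,0.064,0,0,13.5,0.55]
    - [-0.198,0.388,0.064,0,0,13.5,0.55]
    - [-0.198,0.388,0.064,0,0,13.5,0.55]
    - [-0.198,0.388,0.064,0,0,13.5,0.55]

```text
clock: 32.83
ee_pos: [0.4709, -0.2992, 0.2163]
ee_rot: [3.141, 0.003, 0.003]
ft_force: [0.3, 1.1, 0.9]
width: 0.047
gripper_force: 0.0
```

```bash
cat >> h.py <<'E'
def cot(c):
    """lone cotter: eye rect at z .0055, leg direction from wire: right-most (lowest y) wire in eye frame"""
    im=c['img'].astype(int);g=im.max(-1);W=cloud(c);X,Y,Z=W[...,0],W[...,1],W[...,2]
    box=(X>.3)&(X<.52)&(Y<-.2)&(Y>-.45)&(Z<.02)&(Z>-.004)
    m=cv2.morphologyEx(((g<45)&box).astype(np.uint8),cv2.MORPH_CLOSE,np.ones((3,3)))
    n,l,s,ce=cv2.connectedComponentsWithStats(m);i=1+np.argmax(s[1:,4])
    P=np.array([ray(c,u,v,.005)[:2] for u,v in np.argwhere(l==i)[:,::-1]])*1000
    r=cv2.minAreaRect(P.astype(np.float32));print('eye',ce[i].round(),s[i],np.round(r[0],1),np.round(r[1],1),round(r[2],1))
    e=np.array(r[0])/1000
    w=(im.max(-1)-im.min(-1)<40)&(g>70)&box&(np.hypot(X-e[0],Y-e[1])<.085)&(np.hypot(X-e[0],Y-e[1])>.017)&(X>e[0]+.005)
    Q=np.array([ray(c,u,v,.0045)[:2] for u,v in np.argwhere(w)[:,::-1]])
    for x in np.arange(e[0]+.02,e[0]+.085,.007):
        ys=np.sort(Q[abs(Q[:,0]-x)<.0035,1]);
        if len(ys): print(round(x,3),[(round(k.mean(),4),len(k)) for k in np.split(ys,np.where(np.diff(ys)>.0025)[0]+1)])
E
python3 - <<'E'
from h import *
c=get('wrist');np.savez('pics/cot2.npz',**c);cot(c)
plan((.4018,-.2745,.06,-97),(.4018,-.2745,.001,-97))
E
```

```text
eye [249. 240.] [237 226  25  29 390] [ 402.  -273.2] [25.4 33.5] 82.0
0.422 [(np.float64(-0.2824), 132)]
0.429 [(np.float64(-0.2899), 143), (np.float64(-0.2688), 26)]
0.436 [(np.float64(-0.2912), 114), (np.float64(-0.2698), 34)]
0.443 [(np.float64(-0.2972), 26), (np.float64(-0.2851), 36), (np.float64(-0.2711), 30)]
0.45 [(np.float64(-0.2972), 7), (np.float64(-0.2856), 29), (np.float64(-0.2736), 35)]
0.457 [(np.float64(-0.2869), 35), (np.float64(-0.2778), 42)]
0.464 [(np.float64(-0.3034), 4), (np.float64(-0.2876), 45), (np.float64(-0.2763), 41)]
0.471 [(np.float64(-0.2887), 35), (np.float64(-0.274), 36)]
0.478 [(np.float64(-0.3033), 1), (np.float64(-0.2895), 28), (np.float64(-0.2734), 10)]
0.485 [(np.float64(-0.2987), 2), (np.float64(-0.2942), 2), (np.float64(-0.2841), 2), (np.float64(-0.2742), 13)]
t 32.9 p [ 0.471  -0.2992  0.2164] q [-36.   8.  76.   0.  95.  54.] w 0.0469
(0.4018, -0.2745, 0.06, -97) -> [-0.0694 -0.025   0.1562] [ 0.1 -0.1  7.1] rows 3.0
(0.4018, -0.2745, 0.001, -97) -> [-0.0695 -0.0251  0.2152] [ 0.1 -0.1  7.1] rows 4.0
```

Request:
apply_moves:
  motion:
    - [-0.07,-0.026,0.06,0,0,7,0.55]
    - [-0.07,-0.026,0.12,0,0,7,0.55]
    - [-0.07,-0.026,0.16,0,0,7,0.55]
    - [-0.07,-0.026,0.19,0,0,7,0.55]
    - [-0.07,-0.026,0.205,0,0,7,0.55]
    - [-0.07,-0.026,0.215,0,0,7,0.55]
    - [-0.07,-0.026,0.215,0,0,7,0.55]
    - [-0.07,-0.026,0.215,0,0,7,0]
    - [-0.07,-0.026,0.215,0,0,7,0]
    - [-0.07,-0.026,0.215,0,0,7,0]
    - [-0.07,-0.026,0.215,0,0,7,0]
    - [-0.07,-0.026,0.215,0,0,7,0]
    - [-0.07,-0.026,0.19,0,0,7,0]
    - [-0.07,-0.026,0.13,0,0,7,0]
    - [-0.07,-0.026,0.07,0,0,7,0]
    - [-0.07,-0.026,0.01,0,0,7,0]
    - [-0.07,-0.026,-0.04,0,0,7,0]
    - [-0.07,-0.026,-0.04,0,0,7,0]
    - [-0.07,-0.026,-0.04,0,0,7,0]

```text
clock: 35.25
ee_pos: [0.4, -0.2738, 0.2544]
ee_rot: [-3.135, 0.191, 0.001]
ft_force: [0.6, 0.9, 0.4]
width: 0.0235
gripper_force: 59.2
```

Run:
```python
from h import *
c=get('wrist');leg(c);print(state()['ft_force'])
plan((.5,-.1,.26,-85),(.4799,.254,.26,-76.5),(.4799,.254,.1305,-76.5))
```

```text
0.016 [(np.float64(0.0003), np.float64(-0.0048), 651)]
0.022 [(np.float64(-0.0075), np.float64(-0.004), 150), (np.float64(0.0053), np.float64(-0.0042), 151)]
0.028 [(np.float64(-0.0081), np.float64(-0.004), 160), (np.float64(0.0052), np.float64(-0.0039), 161)]
0.034 [(np.float64(-0.0081), np.float64(-0.0038), 160), (np.float64(0.0052), np.float64(-0.0039), 165)]
0.04 [(np.float64(-0.0081), np.float64(-0.0038), 173), (np.float64(0.0051), np.float64(-0.0038), 170)]
0.046 [(np.float64(-0.0074), np.float64(-0.0037), 182), (np.float64(0.0051), np.float64(-0.0036), 173)]
0.052 [(np.float64(-0.0001), np.float64(-0.0036), 404)]
0.058 [(np.float64(0.0005), np.float64(-0.0034), 407)]
0.064 [(np.float64(-0.007), np.float64(-0.0034), 224), (np.float64(0.0051), np.float64(-0.0034), 202)]
0.07 [(np.float64(-0.0099), np.float64(-0.0032), 217), (np.float64(0.005), np.float64(-0.0031), 205)]
0.076 [(np.float64(-0.0108), np.float64(-0.0018), 8), (np.float64(0.005), np.float64(-0.0032), 194)]
0.082 3
0.088 0
max x 0.07905853499067926
[-0.05778803 -1.78258261 -0.90503932]
t 35.3 p [ 0.3998 -0.2737  0.2537] q [-39.  -4.  84.  -0.  99.  58.] w 0.0235
(0.5, -0.1, 0.26, -85) -> [ 0.0784 -0.1846 -0.0063] [ -0.1   0.1 -12. ] rows 4.0
(0.4799, 0.254, 0.26, -76.5) -> [ 0.0154 -0.5335 -0.0057] [ -0.1   0.1 -20.5] rows 9.0
(0.4799, 0.254, 0.1305, -76.5) -> [ 0.0157 -0.5334  0.1238] [ -0.1   0.1 -20.5] rows 9.0
```

Request:
apply_moves:
  motion:
    - [0.02,-0.046,-0.006,0,0,-3,0]
    - [0.04,-0.092,-0.006,0,0,-6,0]
    - [0.06,-0.138,-0.006,0,0,-9,0]
    - [0.078,-0.185,-0.006,0,0,-12,0]
    - [0.067,-0.245,-0.006,0,0,-14,0]
    - [0.056,-0.305,-0.006,0,0,-16,0]
    - [0.045,-0.365,-0.006,0,0,-18,0]
    - [0.035,-0.425,-0.006,0,0,-20,0]
    - [0.025,-0.48,-0.006,0,0,-20.5,0]
    - [0.015,-0.533,-0.006,0,0,-20.5,0]
    - [0.015,-0.533,-0.006,0,0,-20.5,0]
    - [0.015,-0.533,0.04,0,0,-20.5,0]
    - [0.015,-0.533,0.09,0,0,-20.5,0]
    - [0.015,-0.533,0.115,0,0,-20.5,0]
    - [0.015,-0.533,0.124,0,0,-20.5,0]
    - [0.015,-0.533,0.124,0,0,-20.5,0]
    - [0.015,-0.533,0.124,0,0,-20.5,0]
    - [0.015,-0.533,0.124,0,0,-20.5,0]

```text
clock: 37.55
ee_pos: [0.4803, 0.2534, 0.1324]
ee_rot: [-3.119, -0.37, -0.003]
ft_force: [-0.4, 0.1, -1.2]
width: 0.0236
gripper_force: 59.2
```

Run:
```python
from h import *
c=get('wrist');np.savez('pics/pre2.npz',**c);leg(c);post(c,.5783,.2728);print(state()['ft_force'],state()['ee_rot'])
plan((.5353,.2674,.1305,-76.5))
```

```text
0.016 [(np.float64(0.0002), np.float64(-0.0041), 628)]
0.022 [(np.float64(-0.0076), np.float64(-0.0036), 154), (np.float64(0.0052), np.float64(-0.0036), 155)]
0.028 [(np.float64(-0.0082), np.float64(-0.0035), 153), (np.float64(0.0051), np.float64(-0.0034), 162)]
0.034 [(np.float64(-0.0082), np.float64(-0.0034), 169), (np.float64(0.0051), np.float64(-0.0033), 162)]
0.04 [(np.float64(-0.0082), np.float64(-0.0032), 167), (np.float64(0.005), np.float64(-0.0032), 173)]
0.046 [(np.float64(-0.0074), np.float64(-0.0031), 186), (np.float64(0.005), np.float64(-0.0031), 172)]
0.052 [(np.float64(-0.0001), np.float64(-0.0029), 407)]
0.058 [(np.float64(-0.0041), np.float64(-0.0029), 210), (np.float64(0.0051), np.float64(-0.0029), 195)]
0.064 [(np.float64(-0.0073), np.float64(-0.0027), 228), (np.float64(0.005), np.float64(-0.0027), 206)]
0.07 [(np.float64(-0.0101), np.float64(-0.0025), 209), (np.float64(0.0049), np.float64(-0.0025), 209), (np.float64(0.0286), np.float64(0.013), 96)]
0.076 [(np.float64(0.0095), np.float64(0.0065), 970)]
0.082 [(np.float64(0.0079), np.float64(0.0064), 1770)]
0.088 [(np.float64(0.0151), np.float64(0.0063), 867)]
max x 0.09999134302369353
post top n 2927 z 0.1476 world [0.5783 0.2724 0.1478] tool mid [ 0.0993  0.0045 -0.0154] ext [0.0187 0.0196 0.0046]
[-0.30249071 -1.08355311 -0.04036536] [-3.11935991e+00 -3.69962473e-01 -2.68162539e-03]
t 37.6 p [0.4802 0.2534 0.1322] q [ 24.   9.  85.  -0.  86. 100.] w 0.0241
(0.5353, 0.2674, 0.1305, -76.5) -> [ 0.0568 -0.0007  0.0018] [-0.  -0.1  0. ] rows 1.0
```

Request:
apply_moves:
  motion:
    - [0,-0.0005,0.0015,0,0,0,0]
    - [0,-0.0005,0.0015,0,0,0,0]
    - [0.005,-0.0005,0.0015,0,0,0,0]
    - [0.01,-0.0005,0.0015,0,0,0,0]
    - [0.014,-0.0005,0.0015,0,0,0,0]
    - [0.018,-0.0005,0.0015,0,0,0,0]
    - [0.018,-0.0005,0.0015,0,0,0,0]

```text
clock: 38.48
ee_pos: [0.4974, 0.258, 0.1296]
ee_rot: [3.12, 0.37, -0.0]
ft_force: [-0.0, -1.1, 0.0]
width: 0.0235
gripper_force: 59.2
```

Run:
```python
from h import *
c=get('wrist');leg(c);post(c,.5783,.2728);s=state();print(s['ft_force'],s['ee_pos'])
```

```text
0.016 [(np.float64(0.0002), np.float64(-0.0039), 628)]
0.022 [(np.float64(-0.0076), np.float64(-0.0034), 152), (np.float64(0.0053), np.float64(-0.0032), 160)]
0.028 [(np.float64(-0.0082), np.float64(-0.0031), 160), (np.float64(0.0051), np.float64(-0.0032), 158)]
0.034 [(np.float64(-0.0082), np.float64(-0.0031), 168), (np.float64(0.0051), np.float64(-0.0031), 166)]
0.04 [(np.float64(-0.0082), np.float64(-0.0031), 166), (np.float64(0.005), np.float64(-0.0029), 169)]
0.046 [(np.float64(-0.0075), np.float64(-0.0029), 181), (np.float64(0.005), np.float64(-0.003), 170)]
0.052 [(np.float64(-0.0001), np.float64(-0.0027), 401), (np.float64(0.0289), np.float64(0.0103), 53)]
0.058 [(np.float64(0.0072), np.float64(0.0029), 891)]
0.064 [(np.float64(0.0081), np.float64(0.0033), 1627)]
0.07 [(np.float64(0.0101), np.float64(0.0031), 1033)]
0.076 [(np.float64(0.0048), np.float64(-0.0178), 758), (np.float64(0.0244), np.float64(0.0037), 449)]
0.082 [(np.float64(0.0049), np.float64(-0.0181), 1072), (np.float64(0.0243), np.float64(0.0037), 467)]
0.088 [(np.float64(0.0049), np.float64(-0.0179), 873), (np.float64(0.0244), np.float64(0.0037), 496)]
max x 0.09999776153086855
post top n 2731 z 0.1476 world [0.5784 0.2724 0.1477] tool mid [ 0.0823  0.005  -0.0181] ext [0.0194 0.0195 0.0044]
[ 0.05940462 -0.34396855 -0.19110673] [0.49724992 0.25792975 0.12958878]
```

In the hole again with no force. Pushing home.

Request:
apply_moves:
  motion:
    - [0.004,0,-0.0004,0,0,0,0]
    - [0.01,0,-0.0004,0,0,0,0]
    - [0.015,0,-0.0004,0,0,0,0]
    - [0.02,0,-0.0004,0,0,0,0]
    - [0.024,0,-0.0004,0,0,0,0]
    - [0.028,0,-0.0004,0,0,0,0]
    - [0.032,0,-0.0004,0,0,0,0]
    - [0.036,0,-0.0004,0,0,0,0]
    - [0.0395,0,-0.0004,0,0,0,0]
    - [0.0395,0,-0.0004,0,0,0,0]
    - [0.0395,0,-0.0004,0,0,0,0]

```text
clock: 39.9
ee_pos: [0.5357, 0.2668, 0.1301]
ee_rot: [3.119, 0.369, 0.0]
ft_force: [-0.4, 0.6, -0.8]
width: 0.0238
gripper_force: 59.3
```

Run:
```python
from h import *
c=get('wrist');leg(c);post(c,.5783,.2728);s=state();print(s['ft_force'],s['ee_pos'],s['width'])
```

```text
0.016 [(np.float64(0.0002), np.float64(-0.0039), 619), (np.float64(0.0168), np.float64(0.0068), 1), (np.float64(0.0283), np.float64(0.0103), 65)]
0.022 [(np.float64(0.0072), np.float64(0.0039), 1123)]
0.028 [(np.float64(0.0094), np.float64(0.004), 976)]
0.034 [(np.float64(-0.0007), np.float64(-0.0159), 401), (np.float64(0.0244), np.float64(0.0042), 359)]
0.04 [(np.float64(0.0022), np.float64(-0.0175), 900), (np.float64(0.0243), np.float64(0.0042), 362)]
0.046 [(np.float64(0.0023), np.float64(-0.0173), 1048), (np.float64(0.0242), np.float64(0.0043), 386)]
0.052 [(np.float64(0.0028), np.float64(-0.0052), 1016), (np.float64(0.0242), np.float64(0.0042), 389)]
0.058 [(np.float64(0.0084), np.float64(0.0038), 1437)]
0.064 [(np.float64(0.0081), np.float64(0.004), 1456)]
0.07 [(np.float64(-0.0101), np.float64(-0.0022), 207), (np.float64(0.005), np.float64(-0.0023), 208), (np.float64(0.0276), np.float64(0.0105), 179)]
0.076 [(np.float64(0.005), np.float64(-0.0021), 184), (np.float64(0.0293), np.float64(0.0118), 41)]
0.082 0
0.088 0
max x 0.07871816225652867
post top n 2026 z 0.1476 world [0.5784 0.2723 0.1477] tool mid [ 0.043   0.0046 -0.0176] ext [0.0197 0.0195 0.0044]
[ 0.21286961 -0.34981914 -0.76244949] [0.5356432  0.26685639 0.13005765] 0.023952515177849912
```

Home, with the post's middle at tool x=0.043. Releasing and retreating upward.

Request:
apply_moves:
  motion:
    - [0,0,0,0,0,0,0.3]
    - [0,0,0,0,0,0,0.42]
    - [0,0,0,0,0,0,0.42]
    - [0,0,-0.02,0,0,0,0.42]
    - [0,0,-0.07,0,0,0,0.42]
    - [0,0,-0.13,0,0,0,0.42]
    - [0,0,-0.17,0,0,0,0.42]
    - [0,0,-0.17,0,0,0,0.42]
    - [0,0,-0.17,0,0,0,0.42]
    - [0,0,-0.17,0,0,0,0.42]

```text
clock: 41.2
ee_pos: [0.5352, 0.267, 0.2981]
ee_rot: [3.119, 0.37, -0.005]
ft_force: [0.2, 0.0, -0.3]
width: 0.0361
gripper_force: 0.0
```

Run:
```python
from h import *
c=get('wrist');W=cloud(c);Z=W[...,2];a=np.radians(13.85);j=np.array([.596,.201])
J=np.stack([(W[...,0]-j[0])*np.cos(a)+(W[...,1]-j[1])*np.sin(a),-(W[...,0]-j[0])*np.sin(a)+(W[...,1]-j[1])*np.cos(a),Z],-1)
for sg in (1,-1):
    m=(abs(J[...,1]-.074*sg)<.035)&(Z>.1285)&(Z<.139)&(abs(J[...,0])<.065);q=J[m];print('post',sg,'x range',q[:,0].min().round(4),q[:,0].max().round(4))
    for lo in (-.055,-.04,-.025,.012,.02,.028):
        r=q[(q[:,0]>=lo)&(q[:,0]<lo+.008)]
        if len(r):
            ys=np.sort(r[:,1]);print(lo,[(k.mean().round(4),np.median(r[(r[:,1]>=k[0])&(r[:,1]<=k[-1]),2]).round(4),len(k)) for k in np.split(ys,np.where(np.diff(ys)>.003)[0]+1)])
for nm,a_,b in [('strap',.1225,.1275),('disc',.113,.1225)]:
    m=(np.hypot(J[...,0],J[...,1])<.1)&(Z>a_)&(Z<b);q=J[m];print(nm,np.linalg.lstsq(np.c_[q[:,:2],np.ones(len(q))],q[:,2],rcond=None)[0].round(4),np.round(cv2.minAreaRect((q[:,:2]*1000).astype(np.float32))[0],1))
```

```text
post 1 x range -0.0577 0.0346
-0.055 [(np.float64(0.07), np.float64(0.129), 44), (np.float64(0.0855), np.float64(0.1289), 37)]
-0.04 [(np.float64(0.0778), np.float64(0.1302), 120)]
-0.025 [(np.float64(0.0735), np.float64(0.1308), 50), (np.float64(0.0864), np.float64(0.1304), 49)]
0.012 [(np.float64(0.0469), np.float64(0.129), 11), (np.float64(0.0738), np.float64(0.1344), 53), (np.float64(0.084), np.float64(0.134), 66)]
0.02 [(np.float64(0.0744), np.float64(0.1349), 60), (np.float64(0.0883), np.float64(0.1351), 65)]
0.028 [(np.float64(0.0744), np.float64(0.1356), 51), (np.float64(0.0898), np.float64(0.1344), 8)]
post -1 x range -0.0574 0.065
-0.055 [(np.float64(-0.0779), np.float64(0.1291), 33), (np.float64(-0.0621), np.float64(0.1291), 34)]
-0.04 [(np.float64(-0.0781), np.float64(0.1301), 62), (np.float64(-0.0608), np.float64(0.1299), 59)]
-0.025 [(np.float64(-0.0739), np.float64(0.1307), 53), (np.float64(-0.061), np.float64(0.1305), 50)]
0.012 [(np.float64(-0.0729), np.float64(0.1342), 63), (np.float64(-0.0629), np.float64(0.1341), 68), (np.float64(-0.0462), np.float64(0.1288), 6)]
0.02 [(np.float64(-0.0727), np.float64(0.1351), 64), (np.float64(-0.0585), np.float64(0.1349), 70)]
0.028 [(np.float64(-0.0727), np.float64(0.1357), 58), (np.float64(-0.0572), np.float64(0.1345), 8)]
strap [-2.100e-03 -1.000e-04  1.259e-01] [-18.3   0. ]
disc [1.000e-04 4.000e-04 1.199e-01] [-3.3 -4.1]
```

Both cotters are symmetric and within about 2 mm of home. The cover is level, and the gripper is clear. Handing in.

```bash
python3 -c "
from cell import arm
print(arm.finish_job())"
```

```text
the job is handed in; nothing more can be done
None
```

I've handed the job in, with no verdict returned: both pebbles present (two black, no pale ones seen) are in the jar, the cover is seated level with the posts in its notches, and by my measurements each post has a cotter within about 2 mm of home; I didn't re-measure the bystanders.

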